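# Set up the Advent centrepiece

### The job

Set up the Advent centrepiece on the coffee table. First, before any candle goes in, switch the candlestick off at its lever; then stand every LED candle upright in a bore of the candlestick, all the way down, and pour all the walnuts from the copper scoop into the green bowl by tipping it over the bowl to about 45 degrees (never past 65), holding it there for two seconds, and setting it back level in the middle of its red mat. When all that is done, switch the candlestick on; leave the mug and the remotes where they are.

Things in the scene. Friction and masses are not known exactly. Their poses are not given: they have to be found in the camera images.
- stick: Fixed pale wooden candlestick: block 84 x 300 x 34 mm high (its y is the long way), with a row of four round bores in its top. Origin: centre of the underside.
- stick_hole0 (a point): Centre of the mouth of bore 0 (0 to 3 run along the block's +y), on the block's top face, 34 mm above the table. Bore 50 mm across, 22 mm deep, 2 mm chamfer; bores are 72 mm apart.
- stick_hole1 (a point): Centre of the mouth of bore 1 (0 to 3 run along the block's +y), on the block's top face, 34 mm above the table. Bore 50 mm across, 22 mm deep, 2 mm chamfer; bores are 72 mm apart.
- stick_hole2 (a point): Centre of the mouth of bore 2 (0 to 3 run along the block's +y), on the block's top face, 34 mm above the table. Bore 50 mm across, 22 mm deep, 2 mm chamfer; bores are 72 mm apart.
- stick_hole3 (a point): Centre of the mouth of bore 3 (0 to 3 run along the block's +y), on the block's top face, 34 mm above the table. Bore 50 mm across, 22 mm deep, 2 mm chamfer; bores are 72 mm apart.
- candle0: Loose ivory LED pillar candle with a brass band at its foot, a cylinder 46 mm across and 64 mm high (plus a soft 16 mm flame tip on top, centred, no obstacle), 110 g or so. Starts upright on the table on the grey felt mat. Origin: centre of the underside; z up the candle. Seated in a bore, its underside is 22 mm below the bore's mouth. May be absent (2 to 4 are there).
- candle1: Loose ivory LED pillar candle with a brass band at its foot, a cylinder 46 mm across and 64 mm high (plus a soft 16 mm flame tip on top, centred, no obstacle), 110 g or so. Starts upright on the table on the grey felt mat. Origin: centre of the underside; z up the candle. Seated in a bore, its underside is 22 mm below the bore's mouth. May be absent (2 to 4 are there).
- candle2: Loose ivory LED pillar candle with a brass band at its foot, a cylinder 46 mm across and 64 mm high (plus a soft 16 mm flame tip on top, centred, no obstacle), 110 g or so. Starts upright on the table on the grey felt mat. Origin: centre of the underside; z up the candle. Seated in a bore, its underside is 22 mm below the bore's mouth. May be absent (2 to 4 are there).
- candle3: Loose ivory LED pillar candle with a brass band at its foot, a cylinder 46 mm across and 64 mm high (plus a soft 16 mm flame tip on top, centred, no obstacle), 110 g or so. Starts upright on the table on the grey felt mat. Origin: centre of the underside; z up the candle. Seated in a bore, its underside is 22 mm below the bore's mouth. May be absent (2 to 4 are there).
- scoop: Copper scoop, 0.2 to 0.45 kg: tub 94 x 94 mm, 60 mm walls at back and sides, open at the front (own -x), where a spout ramp rises 15 degrees. Over its middle a handle bar 14 mm thick (x), 104 mm long (y), 110 to 140 mm above the underside; grip its flat faces, closing along x. Origin: centre of the underside, z up. Starts upright, spout within 30 degrees of world -x.
- scoop_lip (a point): Middle of the spout's pouring edge: 100 mm in front of (-x) and 19 mm above the scoop's origin. To pour, turn the scoop about its y so that the spout goes down; walnuts start to roll out at about 25 degrees and all have left after a second or two at 45. Tipped 45 degrees, the lip is the scoop's lowest point, straight below the bar's middle by 146 mm.
- nut0: Loose walnut, 34 mm long and 26 mm across, 14 g. Origin: its centre. Starts in the scoop. May be absent (3 to 5 are there).
- nut1: Loose walnut, 34 mm long and 26 mm across, 14 g. Origin: its centre. Starts in the scoop. May be absent (3 to 5 are there).
- nut2: Loose walnut, 34 mm long and 26 mm across, 14 g. Origin: its centre. Starts in the scoop. May be absent (3 to 5 are there).
- nut3: Loose walnut, 34 mm long and 26 mm across, 14 g. Origin: its centre. Starts in the scoop. May be absent (3 to 5 are there).
- nut4: Loose walnut, 34 mm long and 26 mm across, 14 g. Origin: its centre. Starts in the scoop. May be absent (3 to 5 are there).
- bowl: Fixed round dark green bowl, rim 190 mm across and 50 mm high, inner floor 5 mm high and about 85 mm across. Origin: centre of the underside.
- scoop_mat: Round red felt mat, 184 mm across, flat on the table (1 mm): the scoop's place. Origin: its centre, at table height.
- switch (a joint): Toggle lever of the candlestick's white switch box. 0 = off, lever leaning 29 degrees to the box's own -x (roughly towards the robot); 1.0 rad = on, leaning 29 degrees to the box's +x (away from the robot). It pivots about the box's y, is light (about 1 N at the tip) and stays where it is left. Off counts below 0.12, on above 0.88.
- switch_tip (a point): Centre of the red ball (26 mm across) on the lever's end, 70 mm from its pivot, which is 22 mm above the table in the middle of the box.
- switch_base: Fixed white switch box 70 x 50 x 25 mm high. Origin: centre of the underside; the lever swings along its x.
- mug: Loose dark green mug, 90 mm across, 75 mm high, a bystander: leave it where it is.
- remote1: Loose black remote control 160 x 45 x 18 mm, a bystander: leave it.
- remote2: Loose black remote control 160 x 45 x 18 mm, a bystander: leave it.
There are look-alikes about, which are no part of the job. Of the things like the switch_base, leave any that is purple; of the rest the larger one is meant.

How it is judged:
By the outcome, as a careful person would: the job done as asked, in the order asked, and still so for the second after the job is handed in, with the robot touching nothing.
Of candle0, candle1, candle2, candle3 only 2 to 4 are there at a start; the rules pass over those that are not, and their reading is None.
Of nut0, nut1, nut2, nut3, nut4 only 3 to 5 are there at a start; the rules pass over those that are not, and their reading is None.
At some moment in a run one of candle0, candle1, candle2, candle3 may be knocked a few centimetres aside while the robot is not near it.
It also fails if it takes over 210 s, if anything falls off the work surface, if the arm or the gripper's body presses on something with over 40 N, if the wrist force passes 120 N, or if a joint passes its speed limit or range.

### The arm

A 6-joint arm with a two-finger parallel gripper is mounted at the origin on the work surface. World frame = base frame: x ahead of the robot, y to its left, z up, the work surface at z = 0. Lengths are in mm, angles in rad, forces in N, time in s.
With the tool pointing down it reaches from about 300 to 775 mm from the base axis. Payload 14.6 kg.
Tool frame: the origin (TCP) lies between the finger pads; the fingertips stand 8 mm ahead of it and the grasp point (between the pads) lies 11 mm behind it; x points along the fingers, y is the direction in which the jaws open and shut, and the axes are right-handed (so a half turn about x gives the same grasp; the last joint's range is limited). The gripper opens to 94 mm and grips with 3 to 60 N. Pads are 16 mm wide; open, the fingers measure 119 mm over their backs; the gripper's body (75 mm by 177 mm) begins 78 mm behind the grasp point.
Start: joints at [1.125, 0.3, 1.521, -0, 1.321, -0.067], TCP at [203.39, 511.001, 213.446] pointing down, gripper open.
Joint ranges: [-3.03, 3.03], [-0.79, 2.21], [0.23, 2.52], [-1.04, 4.18], [0, 3.07], [-2.55, 2.55]. Speed limits (rad/s): [2.22, 2.22, 2.57, 3.14, 3.14, 3.14].

### API

Orientations are given as [roll, pitch, yaw] about the fixed x, y, z axes, in that order (R = Rz(yaw) Ry(pitch) Rx(roll)).
In Python, from cell import telemetry, camera, calibration, order gives the robot as it stands.
- The arm moves only by the shell command python3 -m handwheel 'ROWS' [FORCE]. ROWS is JSON, a list of rows, each a list of 7 numbers: the turn, a rotation vector about the tool's x, y, z as a fraction of full scale, then the shift along the tool's x, y, z as a fraction of full scale, then the opening, from 0 (shut) to 1 (fully open). A call has 1 to 12 rows; each row is the pose to reach, as a shift and turn from the pose measured when the call began, along the tool's axes at that moment, turning the shorter way round; what a row does not reach only later rows make up. Full scale, the value 1, is 300 mm for a shift and pi rad for a turn. A row lasts 1/8 s, in which the tool goes at most 62.5 mm and 10.7 degrees, less where a joint would pass 70% of its speed; a pose out of reach is approached as far as the arm can. A call with a number of a shift or a turn outside -1 to 1 is refused whole. A call with a gripper value outside its range is refused whole. The fingers move at their own pace and stop on an object; FORCE is the grip in N (left out, the last holds). Time passes only in rows, so rows that repeat a pose let the fingers close. It gives the time, the measured TCP pose, the force and the opening at its end, in the units of the state.
- telemetry.read_state(): the state, without advancing time (a new reading comes with each control period).
- camera(name): name is "scene" or "top" or "wrist"; returns the picture (384x512x3 uint8, red, green, blue); there is no depth.
- calibration(name): a dict with "fov_y" (degrees; the focal length in pixels is half the picture's height over the tangent of half this angle, whatever the lens; pixels are square), "cx", "cy" (the principal point, pixels), "position" and "attitude" of the camera in the world. Camera axes: x right, y down, z forward; pixel columns grow to the right and rows downward; lengths in mm; the calibration is good to about 2 mm. A picture is of the moment at which its call begins: read the wrist's pose just before it. calibration takes no time and is no camera call; for the wrist camera it gives the pose at the moment of the call.
- order.sign_off(): hands the job in, once; it reports no verdict.
The state is a dict: "clock": time; "joints": joint angles; "qd": joint speeds; "effort": joint torques, N m; "eef_pos": TCP position; "eef_rot": TCP orientation; "wrist_force": force on the tool from outside, world axes, zero at the start; "moment": the same for the moment, N m; "finger_gap": finger opening in mm.
Only numpy, scipy, OpenCV 4.12 (cv2) and the standard library are available. Lean on these libraries where they do the work, as an engineer would, in place of code of your own. Each camera call takes 0.05 s, during which the arm holds its last target.

## Working session

There is one attempt and no reset: what is moved stays moved. The work goes in short steps, Python scripts to look and compute and a shell command to move; the robot and the scene stay as the last step left them, time stands still between calls to the robot, and variables do not carry over. Pictures are saved under pics/ and viewed, and the job is handed in when it is done.

```bash
ls; mkdir -p pics; python3 - <<'E'
from cell import telemetry,camera,calibration
import cv2
print(telemetry.read_state())
for n in("scene","top","wrist"):
    print(n,calibration(n)); im=camera(n); cv2.imwrite(f"pics/{n}0.png",im[:,:,::-1])
E
```

```text
pics
{'clock': 0.0, 'joints': array([ 1.12538906e+00,  3.00466588e-01,  1.52155974e+00, -1.27114071e-05,
        1.32068024e+00, -6.65858883e-02]), 'qd': array([-0.00011357, -0.00115641,  0.00059698,  0.00133065, -0.00194916,
       -0.00020647]), 'effort': array([ 5.63646372e-04, -5.31828904e+01, -3.52712417e+01,  7.08940532e-02,
        2.45553948e-02, -1.16721890e-04]), 'eef_pos': array([203.29896846, 510.78905815, 212.89782056]), 'eef_rot': array([-1.62632949,  1.56968234, -2.00514772]), 'wrist_force': array([-0.72557459,  0.06464256, -0.10410455]), 'moment': array([0.02682811, 0.01054698, 0.02946929]), 'finger_gap': 93.85497826602187}
scene {'fov_y': 48.21399721756649, 'cx': 262.28259320519624, 'cy': 194.5837243579479, 'position': array([1502.48078789,  -45.79092543,  961.89782716]), 'attitude': array([-2.29247647,  0.00306215,  1.51039996])}
top {'fov_y': 46.45510064332269, 'cx': 246.5169072815104, 'cy': 191.44897184633538, 'position': array([ 349.66347661,  -21.5138275 , 1218.89583392]), 'attitude': array([-3.00153378,  0.02574721, -1.5740381 ])}
wrist {'fov_y': 58.40285457879385, 'cx': 255.35238394995926, 'cy': 191.36156793330323, 'position': array([125.9599508 , 541.83928342, 383.52328482]), 'attitude': array([2.84896047e+00, 2.65581949e-03, 1.19137192e+00])}
```

View pics/scene0.png

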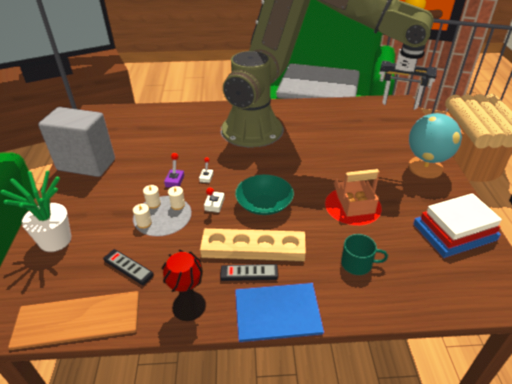

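View pics/top0.png

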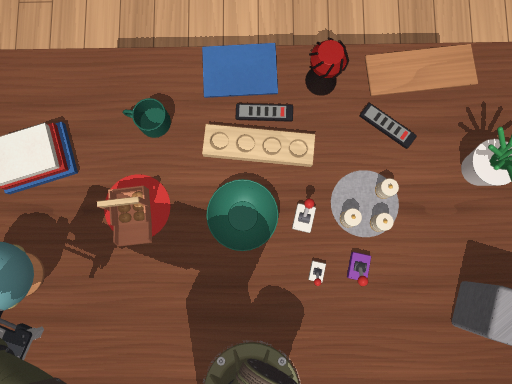

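View pics/wrist0.png

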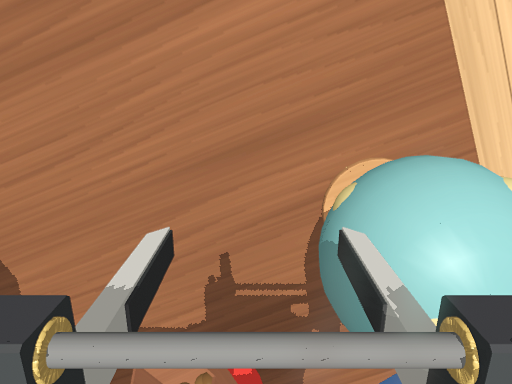

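Top view: the switch candidates are large white at (304,215), small white at (317,270) and purple at (360,265). The large white one is meant, because purple is excluded and it is bigger than the other white one. There are three candles, at (390,187), (353,217) and (385,222). The scoop is at (130,215), the mat around (137,207), the bowl at (243,215) and the stick at (258,145).

```bash
cat > h.py <<'E'
import numpy as np,cv2
from scipy.spatial.transform import Rotation as Rn
from cell import telemetry,camera,calibration
def R(a): return Rn.from_euler('xyz',a).as_matrix()
def ray(cal,u,v):
    f=192/np.tan(np.radians(cal['fov_y']/2))
    d=R(cal['attitude'])@np.array([(u-cal['cx'])/f,(v-cal['cy'])/f,1.])
    return np.array(cal['position']),d/np.linalg.norm(d)
def plane(cal,u,v,z):
    p,d=ray(cal,u,v); return p+d*(z-p[2])/d[2]
def proj(cal,P):
    f=192/np.tan(np.radians(cal['fov_y']/2))
    q=R(cal['attitude']).T@(np.array(P,float)-cal['position']); return np.array([cal['cx']+f*q[0]/q[2],cal['cy']+f*q[1]/q[2]])
def tri(c1,p1,c2,p2):
    a,d=ray(c1,*p1);b,e=ray(c2,*p2)
    A=np.stack([d,-e],1);s=np.linalg.lstsq(A,b-a,rcond=None)[0]
    P,Q=a+s[0]*d,b+s[1]*e
    return (P+Q)/2,np.linalg.norm(P-Q)
def blobs(m,mina=30):
    n,l,s,c=cv2.connectedComponentsWithStats(m.astype(np.uint8))
    return [(tuple(np.round(c[i],1)),int(s[i,4]),tuple(int(x) for x in s[i,:4])) for i in range(1,n) if s[i,4]>=mina]
def crop(im,x0,y0,x1,y1,k,fn):
    cv2.imwrite(fn,cv2.resize(im[y0:y1,x0:x1,::-1],None,fx=k,fy=k,interpolation=cv2.INTER_CUBIC))
def down(yaw): # tool x down, tool y (jaw dir) at angle yaw in xy
    y=np.array([np.cos(yaw),np.sin(yaw),0]);x=np.array([0,0,-1.]);return np.stack([x,y,np.cross(x,y)],1)
def go(P,M,op=None):
    """row to pose P (mm), M rotation matrix, from now"""
    s=telemetry.read_state();T=R(s['eef_rot']);
    sh=T.T@(np.array(P)-s['eef_pos'])/300; rv=Rn.from_matrix(T.T@M).as_rotvec()/np.pi
    ang=np.degrees(np.linalg.norm(rv)*np.pi)
    print('row',np.round(rv,4),np.round(sh,4),'rows>=',max(ang/10.7,np.linalg.norm(sh)*300/62.5).round(1))
def st():
    s=telemetry.read_state();print('t',s['clock'].__round__(2),'pos',s['eef_pos'].round(1),'gap',round(s['finger_gap'],1),'F',s['wrist_force'].round(1),'j',s['joints'].round(2));T=R(s['eef_rot']);print('toolx',T[:,0].round(3),'tooly',T[:,1].round(3))
E
python3 - <<'E'
from h import *
im=cv2.imread('pics/top0.png')[:,:,::-1];sc=cv2.imread('pics/scene0.png')[:,:,::-1]
crop(im,180,110,430,300,3,'pics/t1.png'); crop(im,80,90,190,270,3,'pics/t2.png')
crop(sc,120,140,330,270,3.8,'pics/s1.png');crop(sc,310,150,400,280,4,'pics/s2.png')
ct=calibration('top')
hsv=cv2.cvtColor(im,cv2.COLOR_RGB2HSV);hs=cv2.cvtColor(sc,cv2.COLOR_RGB2HSV)
for h,n in((hsv,'top'),(hs,'scene')):
  c=calibration(n)
  print(n,'red',blobs(((h[...,0]<6)|(h[...,0]>175))&(h[...,1]>200)&(h[...,2]>120),15))
  print('ivory',blobs((h[...,0]>15)&(h[...,0]<32)&(h[...,1]<110)&(h[...,2]>200),20))
  print('wood',blobs((h[...,0]>15)&(h[...,0]<28)&(h[...,1]>85)&(h[...,1]<170)&(h[...,2]>160),100))
  print('white',blobs((h[...,1]<25)&(h[...,2]>170),15))
  print('green',blobs((h[...,0]>65)&(h[...,0]<90)&(h[...,1]>120)&(h[...,2]>30),200))
E
```

```text
top red [((np.float64(332.5), np.float64(54.9)), 380, (317, 40, 29, 35)), ((np.float64(315.1), np.float64(59.7)), 75, (311, 55, 10, 11)), ((np.float64(323.0), np.float64(68.3)), 96, (316, 64, 15, 10))]
ivory [((np.float64(24.7), np.float64(152.9)), 2335, (0, 123, 55, 60)), ((np.float64(258.5), np.float64(143.9)), 2903, (202, 124, 113, 40)), ((np.float64(389.3), np.float64(187.2)), 214, (381, 179, 18, 17)), ((np.float64(117.2), np.float64(201.3)), 198, (97, 197, 41, 9)), ((np.float64(303.1), np.float64(219.1)), 304, (293, 204, 23, 29)), ((np.float64(352.5), np.float64(217.1)), 222, (344, 209, 18, 17)), ((np.float64(384.2), np.float64(221.4)), 222, (376, 213, 18, 18)), ((np.float64(316.6), np.float64(270.0)), 149, (309, 261, 16, 20))]
wood [((np.float64(259.4), np.float64(138.2)), 903, (208, 126, 102, 33)), ((np.float64(259.6), np.float64(159.8)), 301, (202, 152, 111, 15))]
white [((np.float64(24.9), np.float64(153.0)), 2361, (0, 123, 56, 60)), ((np.float64(494.7), np.float64(142.1)), 15, (494, 139, 3, 7)), ((np.float64(488.2), np.float64(168.4)), 774, (473, 142, 38, 43)), ((np.float64
[... 3084 characters left out ...]
loat64(213.1)), 1559, (430, 194, 71, 40)), ((np.float64(167.3), np.float64(219.2)), 846, (147, 197, 43, 38)), ((np.float64(207.7), np.float64(202.2)), 32, (205, 197, 6, 9)), ((np.float64(57.5), np.float64(212.6)), 238, (50, 204, 17, 20)), ((np.float64(141.0), np.float64(209.0)), 40, (135, 205, 12, 8)), ((np.float64(26.9), np.float64(217.3)), 53, (23, 212, 9, 10)), ((np.float64(52.7), np.float64(225.2)), 26, (49, 224, 9, 4)), ((np.float64(142.2), np.float64(272.7)), 22, (139, 269, 8, 9))]
green [((np.float64(29.5), np.float64(197.0)), 1054, (0, 172, 59, 48)), ((np.float64(264.1), np.float64(194.1)), 1744, (236, 175, 57, 40)), ((np.float64(359.2), np.float64(254.2)), 1116, (342, 235, 45, 40))]
```

```bash
python3 -c "
from h import *
st()"
```

```text
t 0.15 pos [203.3 510.8 213. ] gap 94.3 F [ 0.5  0.6 -0.5] j [ 1.13  0.3   1.52 -0.    1.32 -0.07]
toolx [-0.    -0.001 -1.   ] tooly [ 0.37   0.929 -0.001]
```

View pics/t1.png

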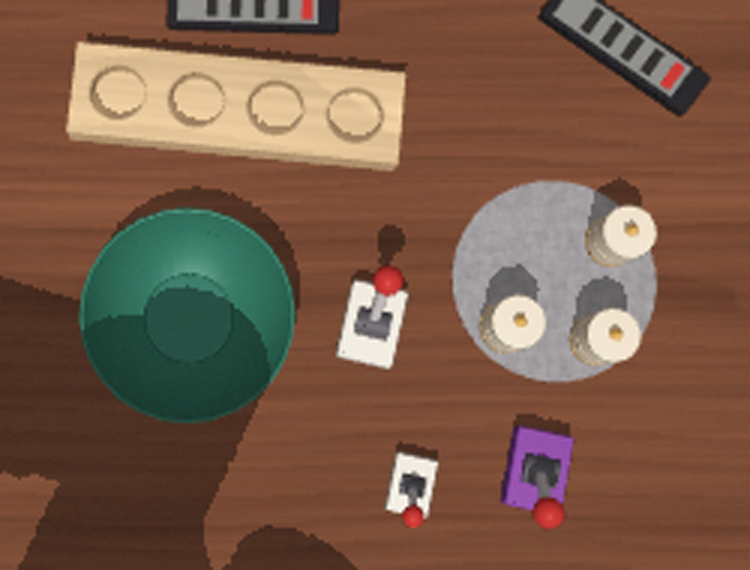

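View pics/t2.png

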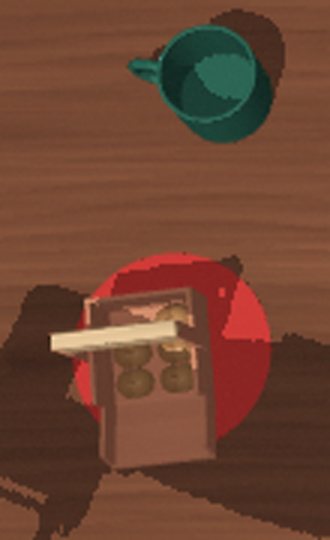

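View pics/s1.png

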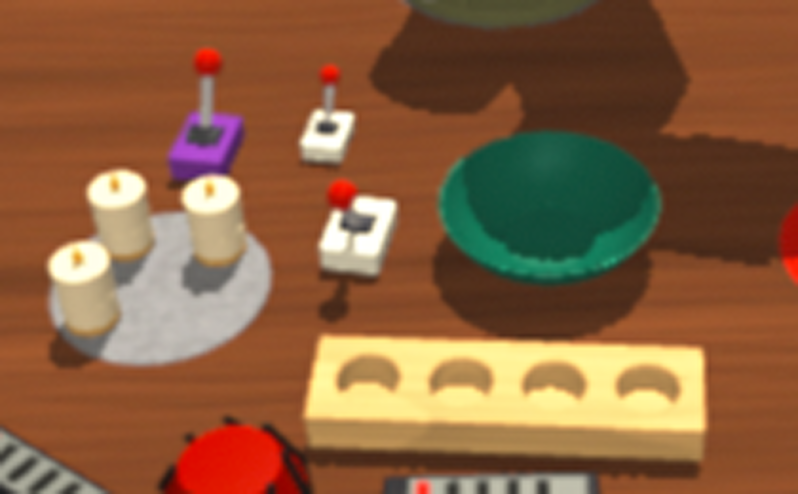

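View pics/s2.png

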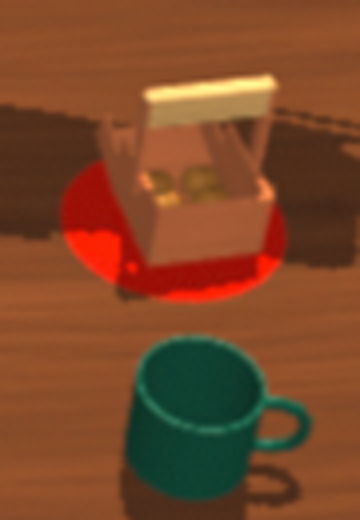

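The enlarged crop confirms the target switch is the larger white box at top (304,217). Its lever leans +x, so it is ON. There are 3 candles and 4 or 5 walnuts.

```bash
python3 - <<'E'
from h import *
im=cv2.imread('pics/top0.png')[:,:,::-1]
c=calibration('top');cs=calibration('scene')
H=[plane(c,180+u/3-.33,110+v/3-.33,34) for u,v in((118,91),(196,99),(275,107),(355,114))]
print('bores',np.round(H,1),[np.linalg.norm(H[i+1]-H[i]).round(1) for i in range(3)])
# stick from wood top face outline
hsv=cv2.cvtColor(im,cv2.COLOR_RGB2HSV)
print('candles top (z64)',[plane(c,u,v,64).round(1) for u,v in((389.3,187.2),(352.5,217.1),(384.2,221.4))])
# candle ellipse from mask right extents
# scene cross-check
print('scene cand',[plane(cs,u,v,64).round(1) for u,v in((140.6,209),(175,191.4),(150.1,190))])
print('bores scene',[plane(cs,120+u/3.8,140+v/3.8,34).round(1) for u,v in((648,386),(555,384),(461,380),(368,376))])
m=(hsv[...,0]>65)&(hsv[...,0]<90)&(hsv[...,1]>100)
(x,y),r=cv2.minEnclosingCircle(np.argwhere(m[175:255,200:285])[:,::-1].astype(np.float32))
print('bowl',plane(c,x+200,y+175,50).round(1),r, plane(c,x+200+r,y+175,50).round(1))
# box corners top face z25
print('box',[plane(c,180+u/3-.33,110+v/3-.33,25).round(1) for u,v in((353,275),(407,288),(389,367),(338,355))])
print('tip',tri(c,(180+388/3-.33,110+281/3-.33),cs,(120+342/3.8,140+194/3.8)))
print('mat',[plane(c,80+u/3,90+v/3,0).round(1) for u,v in((180,252),(271,355),(225,437),(75,370))])
print('bar ends', tri(c,(80+52/3,90+335/3),cs,(310+276/4,150+78/4)),tri(c,(80+178/3,90+323/3),cs,(310+146/4,150+92/4)))
# bar top face corners z=140
print('bar z140',[plane(c,80+u/3,90+v/3,140).round(1) for u,v in((51,336),(177,322),(181,334),(54,348))])
print('bar z140 scene',[plane(cs,310+u/4,150+v/4,140).round(1) for u,v in((145,90),(275,76),(275,84),(148,99))])
print('mug',plane(c,80+207/3,90+73/3,75).round(1))
E
```

```text
bores [[ 658.9   83.    34. ]
 [ 650.8   12.1   34. ]
 [ 642.7  -59.3   34. ]
 [ 635.5 -131.2   34. ]] [np.float64(71.3), np.float64(71.9), np.float64(72.3)]
candles top (z64) [array([ 521.2, -362.2,   64. ]), array([ 444.2, -264.7,   64. ]), array([ 432.7, -345.1,   64. ])]
scene cand [array([ 526.7, -362. ,   64. ]), array([ 450.7, -264.5,   64. ]), array([ 438.7, -345. ,   64. ])]
bores scene [array([661.7,  84.5,  34. ]), array([655.2,  13.6,  34. ]), array([646.5, -58.3,  34. ]), array([ 637.8, -129.8,   34. ])]
bowl [453.2  20.2  50. ] 35.68026351928711 [452.7 -73.2  50. ]
box [array([ 490.4, -127.5,   25. ]), array([ 478.5, -175.2,   25. ]), array([ 408.4, -157.6,   25. ]), array([ 419.2, -112.8,   25. ])]
tip (array([ 478.27277357, -151.19949495,   83.06361027]), np.float64(1.2464990313073776))
mat [array([572.8, 305.9,   0. ]), array([476.2, 219. ,   0. ]), array([401.5, 259.5,   0. ]), array([463.4, 399.7,   0. ])]
bar ends (array([479.18555681, 372.89344365, 142.23664834]), np.float64(4.3258136245513)) (array([488.41709084, 269.81639158, 141.22254145]), np.float64(3.851130361440801))
bar z140 [array([478.3, 372.2, 140. ]), array([489.2, 269. , 140. ]), array([479.3, 265.4, 140. ]), array([468.5, 369.3, 140. ])]
bar z140 scene [array([483.9, 272.1, 140. ]), array([473.1, 376.3, 140. ]), array([483. , 373.7, 140. ]), array([495. , 272.1, 140. ])]
mug [720.2 266.5  75. ]
```

```bash
python3 - <<'E'
from h import *
go([518,-159,200],down(np.radians(77)))
E
```

```text
row [-0.0484 -0.      0.0003] [ 0.0449 -1.6865  1.8003] rows>= 11.8
```

```bash
python3 -m handwheel '[[0,0,0,0,-0.42,0.45,0],[-0.024,0,0,0.02,-0.84,0.9,0],[-0.024,0,0,0.02,-0.84,0.9,0],[-0.024,0,0,0.02,-0.84,0.9,0],[-0.024,0,0,0.02,-0.84,0.9,0],[-0.024,0,0,0.02,-0.84,0.9,0],[-0.024,0,0,0.02,-0.84,0.9,0],[-0.024,0,0,0.02,-0.84,0.9,0],[-0.024,0,0,0.02,-0.84,0.9,0]]' 20; python3 - <<'E'
from h import *
st();go([518,-159,200],down(np.radians(77)))
E
```

```text
clock: 1.27
eef_pos: [360.5, 177.8, 207.2]
eef_rot: [-1.887, 1.57, -2.188]
wrist_force: [0.5, 0.3, 0.5]
finger_gap: 7.6
t 1.27 pos [360.5 177.8 207.2] gap 7.6 F [0.5 0.3 0.5] j [ 0.37 -0.03  1.91 -0.    1.26 -0.9 ]
toolx [-0.001 -0.001 -1.   ] tooly [ 0.297  0.955 -0.001]
row [-0.0238 -0.0001  0.0003] [ 0.0245 -0.9161  0.8346] rows>= 5.9
```

```bash
python3 -m handwheel '[[-0.024,0,0,0.025,-0.916,0.835,0],[-0.024,0,0,0.025,-0.916,0.835,0],[-0.024,0,0,0.025,-0.916,0.835,0],[-0.024,0,0,0.025,-0.916,0.835,0],[-0.024,0,0,0.025,-0.916,0.835,0],[-0.024,0,0,0.025,-0.916,0.835,0],[-0.024,0,0,0.025,-0.916,0.835,0],[-0.024,0,0,0.025,-0.916,0.835,0],[-0.024,0,0,0.025,-0.916,0.835,0]]'; python3 - <<'E'
from h import *
st();go([518,-159,76],down(np.radians(77)))
c=calibration('wrist');im=camera('wrist');cv2.imwrite('pics/w1.png',im[:,:,::-1]);print(c)
E
```

```text
clock: 2.4
eef_pos: [518.1, -157.5, 200.1]
eef_rot: [-1.705, 1.57, -1.929]
wrist_force: [-0.2, -0.4, -0.3]
finger_gap: 0.2
t 2.4 pos [ 518.1 -157.5  200.1] gap 0.2 F [-0.2 -0.4 -0.3] j [-0.36  0.29  1.56 -0.    1.29 -1.71]
toolx [-0.    -0.001 -1.   ] tooly [ 0.222  0.975 -0.001]
row [ 0.0009 -0.      0.0002] [ 0.4137 -0.0048  0.0008] rows>= 2.0
{'fov_y': 58.40285457879385, 'cx': 255.35238394995926, 'cy': 191.36156793330323, 'position': array([ 436.89115415, -138.89333024,  370.67822506]), 'attitude': array([2.84927997e+00, 2.56602229e-03, 1.34603601e+00])}
```

View pics/w1.png

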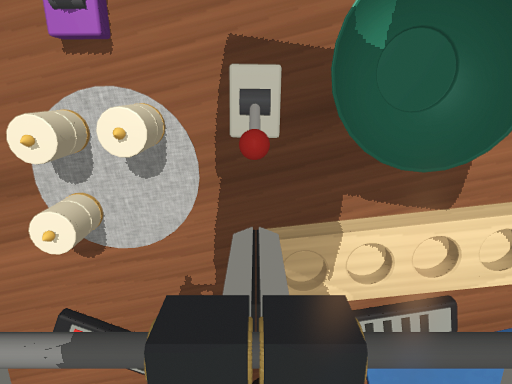

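The wrist view shows the lever ball at (254,145), in line with the fingers. The candles are at (40,140), (125,130) and (55,230), and the bores run along row ~260.

```bash
python3 - <<'E'
from h import *
c=calibration('wrist')
print('box',np.mean([plane(c,u,v,25) for u,v in((231,66),(281,66),(281,138),(231,138))],0).round(1), plane(c,256,66,25)-plane(c,256,138,25))
print('bores',[plane(c,u,v,34).round(1) for u,v in((304,269),(369,262.5),(436,257))])
im=cv2.imread('pics/w1.png')[:,:,::-1];h=cv2.cvtColor(im,cv2.COLOR_RGB2HSV)
m=(h[...,0]>15)&(h[...,0]<35)&(h[...,1]<80)&(h[...,2]>200);m[:,220:]=0
b=blobs(m,100);print([(x,plane(c,*x[0],64).round(1)) for x in b])
crop(im,0,80,180,260,4,'pics/w1c.png');crop(im,280,220,512,300,3.4,'pics/w1d.png')
E
python3 -m handwheel '[[0,0,0,0.2,0,0,0],[0,0,0,0.41,0,0,0],[0,0,0,0.413,0,0,0],[0,0,0,0.413,0,0,0]]'
```

```text
box [ 450.6 -142.5   25. ] [-66.32610558  15.13620937   0.        ]
bores [array([ 634.2, -130.3,   34. ]), array([642.1, -59.7,  34. ]), array([651.6,  11.9,  34. ])]
[(((np.float64(121.3), np.float64(130.9)), 1878, (96, 105, 51, 52)), array([ 445.8, -263.8,   64. ])), (((np.float64(32.9), np.float64(137.1)), 1874, (7, 110, 69, 54)), array([ 433.4, -342.6,   64. ])), (((np.float64(73.8), np.float64(201.3)), 111, (59, 195, 31, 21)), array([ 498.3, -329.4,   64. ])), (((np.float64(52.3), np.float64(230.7)), 1477, (29, 203, 47, 51)), array([ 521.8, -360.8,   64. ]))]
clock: 2.95
eef_pos: [519.2, -157.7, 78.7]
eef_rot: [-0.421, 1.568, -0.645]
wrist_force: [-0.1, -0.3, 0.7]
finger_gap: 0.7
```

View pics/w1c.png

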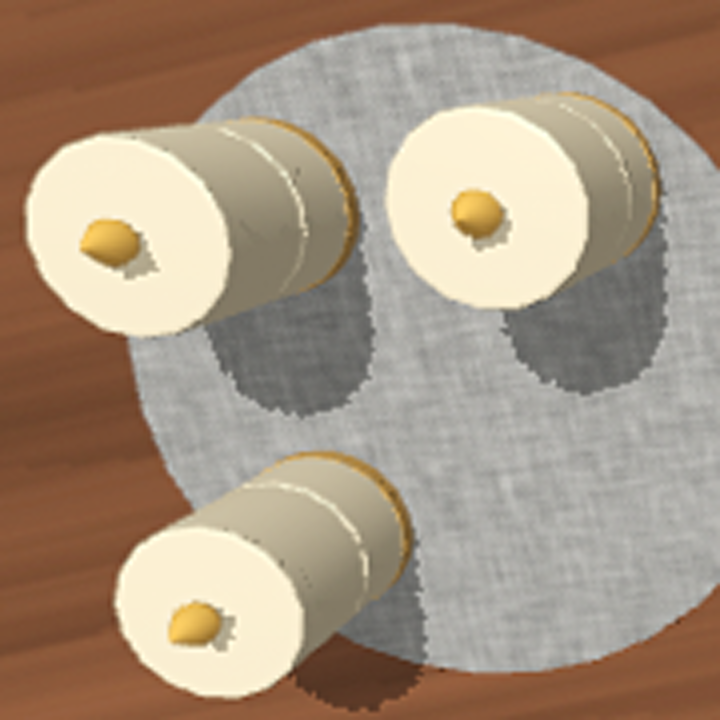

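View pics/w1d.png

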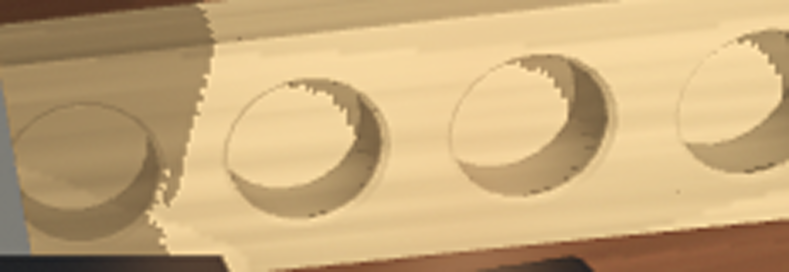

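```bash
python3 -m handwheel '[[0,0,0,0,0,-0.07,0],[0,0,0,0,0,-0.12,0],[0,0,0,0,0,-0.17,0],[0,0,0,0,0,-0.22,0],[0,0,0,0,0,-0.26,0],[0,0,0,0,0,-0.285,0],[0,0,0,0,0,-0.285,0]]'; python3 - <<'E'
from h import *
st()
im=camera('top');crop(im,270,180,340,250,6,'pics/t3.png')
E
```

```text
clock: 3.82
eef_pos: [436.9, -139.1, 79.9]
eef_rot: [-0.239, 1.564, -0.463]
wrist_force: [4.2, -0.9, 2.3]
finger_gap: 0.7
t 3.83 pos [ 436.9 -139.1   79.9] gap 0.7 F [ 4.2 -0.9  2.3] j [-0.39  0.26  1.91 -0.    0.96 -1.73]
toolx [ 0.006 -0.003 -1.   ] tooly [ 0.222  0.975 -0.002]
```

View pics/t3.png

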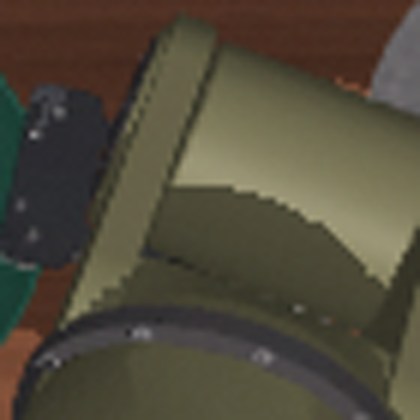

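```bash
python3 -m handwheel '[[0,0,0,0,0,0.06,0],[0,0,0,-0.2,0,0.06,0],[0,0,0,-0.4,0,0.06,1],[0,0,0,-0.4,0,0.06,1]]'; python3 - <<'E'
from h import *
st()
c=calibration('scene')
im=camera('scene');crop(im,170,140,250,230,6,'pics/s3.png')
u=np.array([.975,-.222,0]);
for a in(-.5,.5): print(a,proj(c,np.array([450,-142.5,22])+70*(np.sin(a)*u+[0,0,np.cos(a)])))
E
```

```text
clock: 4.38
eef_pos: [455.2, -143.3, 204.3]
eef_rot: [-0.207, 1.557, -0.431]
wrist_force: [0.6, 0.1, -1.4]
finger_gap: 17.2
t 4.38 pos [ 455.2 -143.3  204.3] gap 17.2 F [ 0.6  0.1 -1.4] j [-0.38  0.14  1.74 -0.    1.25 -1.73]
toolx [ 0.013 -0.006 -1.   ] tooly [ 0.222  0.975 -0.003]
-0.5 [215.38306849 178.45103782]
0.5 [210.1465885  191.86869037]
```

View pics/s3.png

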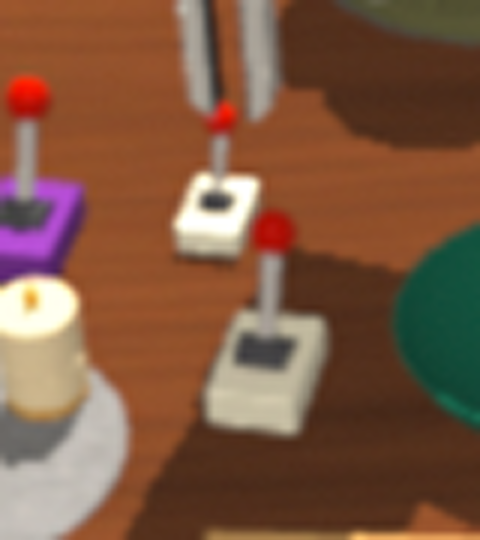

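The large switch's ball at scene (215.5,178.7) matches the predicted OFF position. Next are the candles.

```bash
python3 - <<'E'
from h import *
go([446,-263.5,150],down(np.radians(-6)))
E
```

```text
row [ 0.4621  0.003  -0.0016] [ 0.1732 -0.3975  0.0606] rows>= 7.8
```

```bash
python3 -m handwheel '[[0.462,0.003,-0.002,0,-0.398,0.06,1],[0.462,0.003,-0.002,0,-0.398,0.06,1],[0.462,0.003,-0.002,0,-0.398,0.06,1],[0.462,0.003,-0.002,0,-0.398,0.06,1],[0.462,0.003,-0.002,0,-0.398,0.06,1],[0.462,0.003,-0.002,0,-0.398,0.06,1],[0.462,0.003,-0.002,0.173,-0.398,0.06,1],[0.462,0.003,-0.002,0.173,-0.398,0.06,1],[0.462,0.003,-0.002,0.173,-0.398,0.06,1],[0.462,0.003,-0.002,0.173,-0.398,0.06,1]]'; python3 - <<'E'
from h import *
st();c=calibration('wrist');im=camera('wrist');cv2.imwrite('pics/w2.png',im[:,:,::-1])
h=cv2.cvtColor(im,cv2.COLOR_RGB2HSV)
m=(h[...,0]>15)&(h[...,0]<35)&(h[...,1]<80)&(h[...,2]>200)
for x in blobs(m,150): print(x,plane(c,*x[0],64).round(1))
E
```

```text
clock: 5.68
eef_pos: [445.8, -263.6, 149.9]
eef_rot: [-1.113, 1.57, -2.785]
wrist_force: [-0.0, -0.3, 0.2]
finger_gap: 94.1
t 5.67 pos [ 445.8 -263.6  149.9] gap 94.1 F [-0.  -0.3  0.2] j [-0.6   0.29  1.69 -0.    1.16 -0.5 ]
toolx [-0.001 -0.    -1.   ] tooly [ 0.995 -0.101 -0.001]
((np.float64(84.2), np.float64(99.6)), 1709, (52, 76, 60, 49)) [ 331.4 -175.9   64. ]
((np.float64(249.8), np.float64(193.9)), 1400, (227, 172, 56, 55)) [ 442.7 -258.9   64. ]
((np.float64(251.0), np.float64(288.5)), 1714, (226, 266, 52, 47)) [ 434.7 -343.    64. ]
((np.float64(345.3), np.float64(301.2)), 895, (330, 278, 37, 43)) [ 514.4 -363.7   64. ]
```

View pics/w2.png

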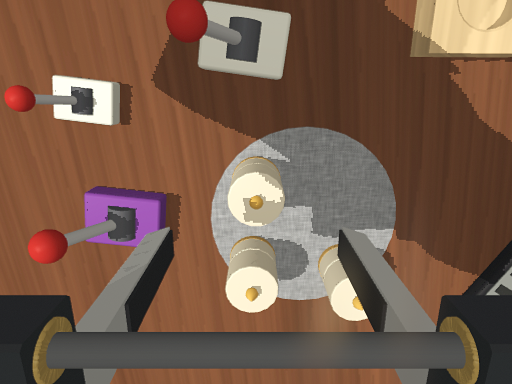

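```bash
python3 - <<'E'
from h import *
c=calibration('wrist');print(plane(c,256,198.5,64),plane(c,251.5,288.5,64))
go([446,-263.5,43],down(np.radians(-6)))
im=cv2.imread('pics/w2.png')[:,:,::-1];crop(im,210,140,390,330,4,'pics/w2c.png')
E
```

```text
[ 447.21485693 -263.23978614   64.        ] [ 435.18751286 -343.22501424   64.        ]
row [0.001  0.0002 0.0003] [ 0.357   0.0009 -0.0007] rows>= 1.7
```

View pics/w2c.png

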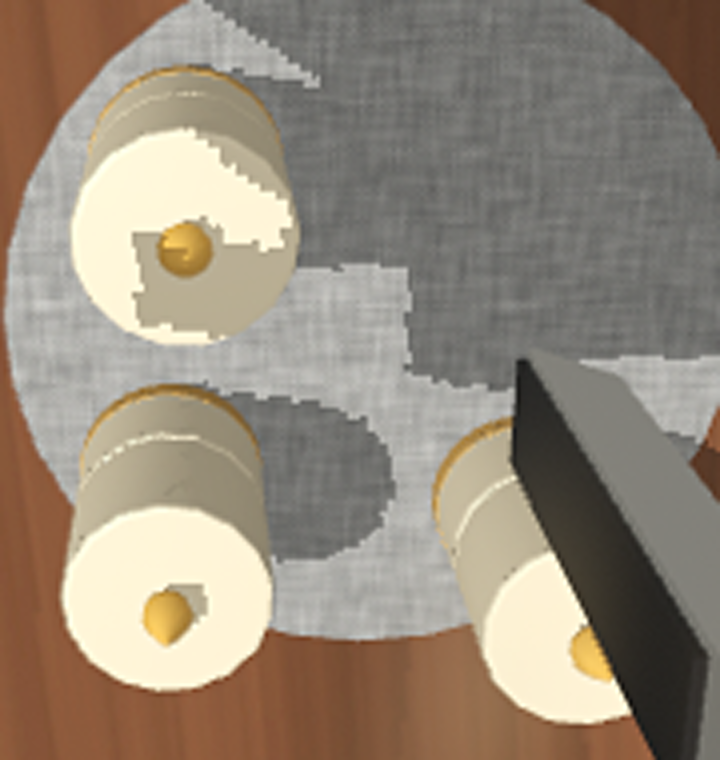

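```bash
python3 -m handwheel '[[0,0,0,0.18,0.004,0,0.85],[0,0,0,0.34,0.004,0,0.85],[0,0,0,0.357,0.004,0,0.85],[0,0,0,0.357,0.004,0,0.4],[0,0,0,0.357,0.004,0,0.4],[0,0,0,0.357,0.004,0,0.4],[0,0,0,0.357,0.004,0,0.4],[0,0,0,0.357,0.004,0,0.4]]' 25;python3 - <<'E'
from h import *
st();go([640,-130,140],down(np.radians(-6)))
E
```

```text
clock: 6.72
eef_pos: [447.2, -264.1, 43.8]
eef_rot: [0.172, 1.569, -1.5]
wrist_force: [-2.0, 0.2, 6.6]
finger_gap: 45.4
t 6.72 pos [ 447.2 -264.1   43.8] gap 45.4 F [-2.   0.2  6.6] j [-0.6   0.44  1.76 -0.    0.94 -0.5 ]
toolx [ 0.    -0.001 -1.   ] tooly [ 0.995 -0.101  0.   ]
row [ 0.001   0.0004 -0.0001] [-0.3212  0.594  -0.5093] rows>= 4.1
```

```bash
python3 -m handwheel '[[0,0,0,-0.15,0,0,0.4],[0,0,0,-0.33,0.1,-0.1,0.4],[0,0,0,-0.33,0.594,-0.51,0.4],[0,0,0,-0.33,0.594,-0.51,0.4],[0,0,0,-0.33,0.594,-0.51,0.4],[0,0,0,-0.33,0.594,-0.51,0.4],[0,0,0,-0.33,0.594,-0.51,0.4],[0,0,0,-0.33,0.594,-0.51,0.4]]';python3 - <<'E'
from h import *
st();c=calibration('wrist');im=camera('wrist');cv2.imwrite('pics/w3.png',im[:,:,::-1]);print(c)
crop(im,100,0,360,384,1.5,'pics/w3c.png')
E
```

```text
clock: 7.72
eef_pos: [639.2, -130.8, 142.7]
eef_rot: [-0.12, 1.569, -1.793]
wrist_force: [-0.2, -1.5, -0.2]
finger_gap: 45.9
t 7.72 pos [ 639.2 -130.8  142.7] gap 45.9 F [-0.2 -1.5 -0.2] j [-0.26  0.59  1.28 -0.    1.28 -0.15]
toolx [-0.    -0.001 -1.   ] tooly [ 0.995 -0.103 -0.   ]
{'fov_y': 58.40285457879385, 'cx': 255.35238394995926, 'cy': 191.36156793330323, 'position': array([648.66218774, -47.04404252, 313.1950806 ]), 'attitude': array([ 2.84664870e+00, -3.85181154e-04, -1.03403713e-01])}
```

View pics/w3.png

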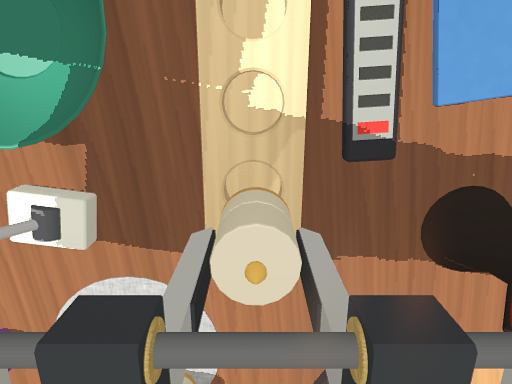

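```bash
python3 - <<'E'
from h import *
im=cv2.imread('pics/w3.png')[:,:,::-1]
crop(im,190,0,320,190,4,'pics/w3d.png')
crop(im,190,150,330,320,4,'pics/w3e.png')
E
```

```text
(no output)
```

View pics/w3d.png

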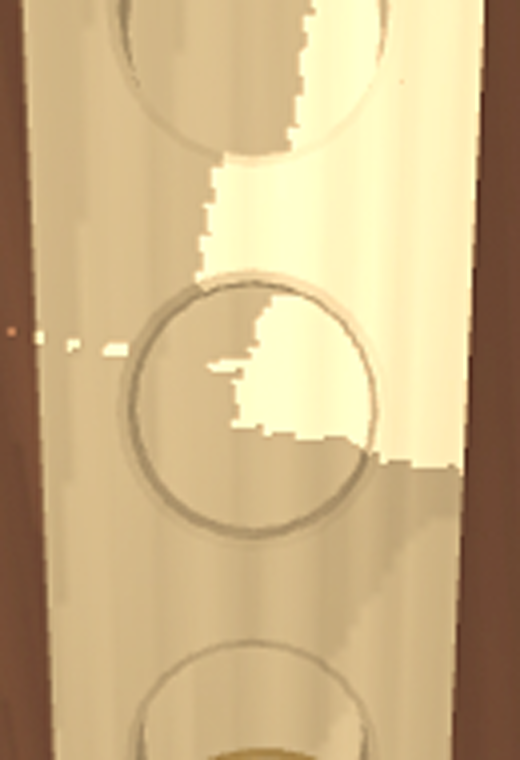

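View pics/w3e.png

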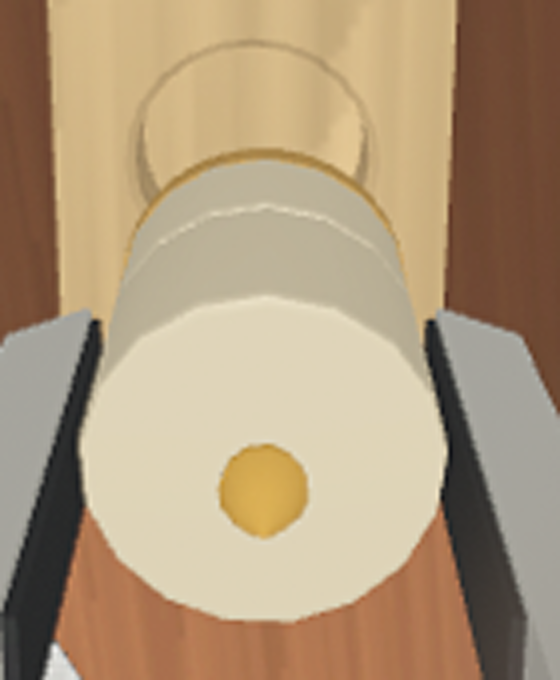

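```bash
python3 - <<'E'
from h import *
c=calibration('wrist')
print('b2',plane(c,252.5,101.4,34),'b3 x',plane(c,252.4,186,34),'b3top edge',plane(c,252.4,159.6,34),'b1bot',plane(c,251.4,38.9,34))
print('b2 top/bot',plane(c,252.5,67.2,34),plane(c,252.5,135.0,34))
for z in(162,163,164): print('candle',plane(c,255.4,264.1,z))
E
```

```text
b2 [645.52817325 -57.68391986  34.        ] b3 x [ 638.1122116  -126.56744872   34.        ] b3top edge [ 640.5166137  -103.99303673   34.        ] b1bot [649.5043718  -12.53765213  34.        ]
b2 top/bot [648.21150922 -32.47039964  34.        ] [642.74134485 -83.86988943  34.        ]
candle [ 640.19550577 -130.0688784   162.        ]
candle [ 640.25166641 -129.52075089  163.        ]
candle [ 640.30782704 -128.97262338  164.        ]
```

```bash
python3 - <<'E'
from h import *
go([636.5,-130.8,84],down(np.radians(-6)))
E
```

```text
row [ 0.0005  0.0004 -0.0001] [ 0.1964 -0.0091  0.0005] rows>= 0.9
```

```bash
python3 -m handwheel '[[0,0,0,0.1,-0.009,0.001,0.4],[0,0,0,0.196,-0.009,0.001,0.4],[0,0,0,0.196,-0.009,0.001,0.4]]';python3 - <<'E'
from h import *
st();c=calibration('wrist');im=camera('wrist');crop(im,190,60,330,260,4,'pics/w4.png');cv2.imwrite('pics/w4full.png',im[:,:,::-1]);print(c)
E
```

```text
clock: 8.15
eef_pos: [635.0, -131.5, 82.6]
eef_rot: [-1.317, 1.567, -2.992]
wrist_force: [0.7, -0.5, -0.9]
finger_gap: 45.5
t 8.15 pos [ 635.  -131.5   82.6] gap 45.5 F [ 0.7 -0.5 -0.9] j [-0.26  0.64  1.34 -0.    1.16 -0.16]
toolx [-0.003 -0.001 -1.   ] tooly [ 0.995 -0.104 -0.003]
{'fov_y': 58.40285457879385, 'cx': 255.35238394995926, 'cy': 191.36156793330323, 'position': array([645.17073817, -47.9378355 , 253.05559332]), 'attitude': array([ 2.84716075,  0.0028713 , -0.10479137])}
```

View pics/w4.png

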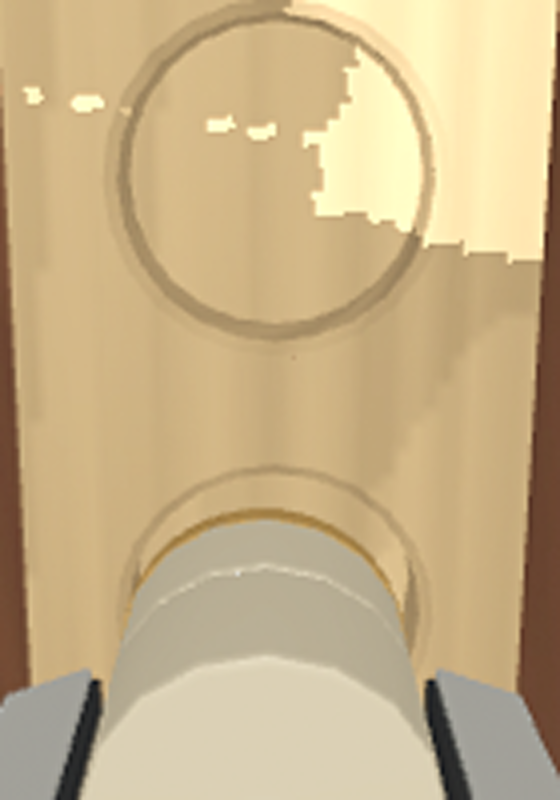

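```bash
python3 - <<'E'
from h import *
c=calibration('wrist')
f=lambda u,v,z: plane(c,190+(u+.5)/4-.5,60+(v+.5)/4-.5,z).round(1)
print('bore3 edge',f(274,467,34),'candle foot edge',f(265,508,38.8), 'bore x',f(117,600,34),f(432,600,34),'b2',f(104,173,34),f(437,173,34),f(272,0,34),f(272,352,34))
go([636.5,-131,76],down(np.radians(-6)))
E
```

```text
bore3 edge [ 641.6 -104.5   34. ] candle foot edge [ 639.5 -110.    38.8] bore x [ 612.5 -125.    34. ] [ 666.  -130.6   34. ] b2 [620.1 -54.7  34. ] [671.6 -60.1  34. ] [648.7 -32.3  34. ] [643.2 -85.3  34. ]
row [0.0003 0.0004 0.0002] [ 0.028   0.0014 -0.0021] rows>= 0.1
```

```bash
python3 - <<'E'
from h import *
go([636.7,-129.6,72],down(np.radians(-6)))
E
python3 -m handwheel '[[0,0,0,0,0.005,-0.006,0.4],[0,0,0,0.02,0.005,-0.006,0.4],[0,0,0,0.035,0.005,-0.006,0.4],[0,0,0,0.035,0.005,-0.006,0.4]]';python3 - <<'E'
from h import *
st()
E
```

```text
row [0.0003 0.0004 0.0002] [ 0.0414  0.0016 -0.0068] rows>= 0.2
clock: 8.7
eef_pos: [637.5, -129.9, 73.4]
eef_rot: [-0.849, 1.569, -2.523]
wrist_force: [0.2, -0.2, -1.4]
finger_gap: 45.3
t 8.7 pos [ 637.5 -129.9   73.4] gap 45.3 F [ 0.2 -0.2 -1.4] j [-0.26  0.66  1.34 -0.    1.15 -0.15]
toolx [-0.001 -0.001 -1.   ] tooly [ 0.995 -0.104 -0.001]
```

```bash
python3 -m handwheel '[[0,0,0,0.02,-0.001,0,0.4],[0,0,0,0.04,-0.001,0,0.4],[0,0,0,0.058,-0.001,0,0.4],[0,0,0,0.062,-0.001,0,0.4],[0,0,0,0.062,-0.001,0,0.4]]';python3 - <<'E'
from h import *
st()
E
```

```text
clock: 9.32
eef_pos: [637.2, -129.9, 55.5]
eef_rot: [-0.762, 1.569, -2.437]
wrist_force: [-4.7, 1.0, 7.4]
finger_gap: 46.1
t 9.32 pos [ 637.2 -129.9   55.5] gap 46.1 F [-4.7  1.   7.4] j [-0.26  0.68  1.35 -0.    1.12 -0.15]
toolx [-0.001 -0.001 -1.   ] tooly [ 0.995 -0.104 -0.001]
```

```bash
python3 -m handwheel '[[0,0,0,0,0,0,0.8],[0,0,0,0,0,0,0.8],[0,0,0,-0.1,0,0,0.9],[0,0,0,-0.3,0,0,0.9],[0,0,0,-0.3,0,0,0.9]]';python3 - <<'E'
from h import *
st();go([435,-343.5,150],down(np.radians(-6)))
E
```

```text
clock: 9.95
eef_pos: [639.2, -130.3, 150.5]
eef_rot: [1.22, 1.563, -0.455]
wrist_force: [-0.0, 1.7, -0.8]
finger_gap: 84.6
t 9.95 pos [ 639.2 -130.3  150.5] gap 84.6 F [-0.   1.7 -0.8] j [-0.26  0.58  1.28 -0.    1.28 -0.15]
toolx [ 0.007 -0.003 -1.   ] tooly [ 0.995 -0.104  0.007]
row [ 0.0003  0.0008 -0.0022] [-6.000e-04 -6.032e-01  7.775e-01] rows>= 4.7
```

```bash
python3 -m handwheel '[[0,0,0,-0.03,-0.2,0.25,0.9],[0,0.001,-0.002,0,-0.603,0.777,0.9],[0,0.001,-0.002,0,-0.603,0.777,0.9],[0,0.001,-0.002,0,-0.603,0.777,0.9],[0,0.001,-0.002,0,-0.603,0.777,0.9],[0,0.001,-0.002,0,-0.603,0.777,0.9],[0,0.001,-0.002,0,-0.603,0.777,0.9],[0,0.001,-0.002,0,-0.603,0.777,0.9]]';python3 - <<'E'
from h import *
st();c=calibration('wrist');im=camera('wrist');crop(im,150,90,380,300,3,'pics/w5.png');s=camera('scene');cv2.imwrite('pics/s5.png',s[:,:,::-1]);print(c['position'],proj(c,[435,-343.5,64]))
E
```

```text
clock: 10.95
eef_pos: [435.8, -342.5, 149.5]
eef_rot: [2.746, 1.57, 1.073]
wrist_force: [0.3, 0.6, 0.9]
finger_gap: 84.7
t 10.95 pos [ 435.8 -342.5  149.5] gap 84.7 F [0.3 0.6 0.9] j [-0.73  0.37  1.58  0.    1.19 -0.63]
toolx [ 0.     0.001 -1.   ] tooly [ 0.995 -0.102  0.   ]
[ 445.12326893 -259.17406121  320.17099547] [253.27960957 200.79989921]
```

View pics/w5.png

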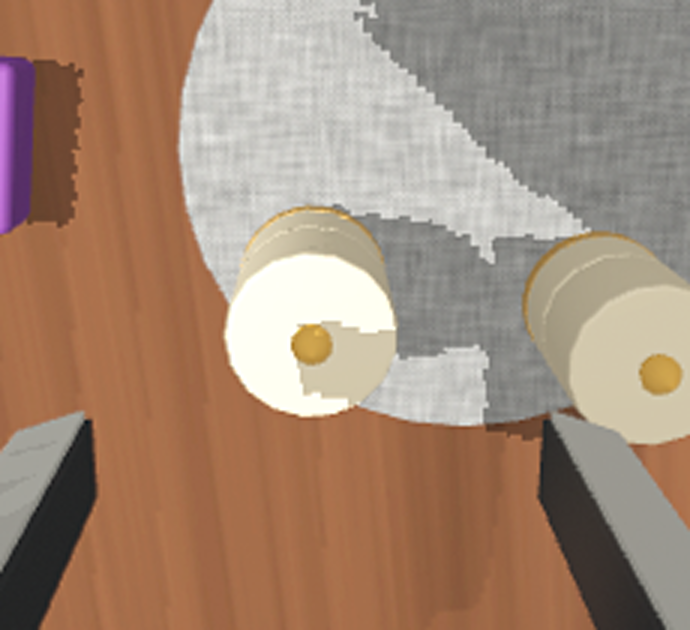

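View pics/s5.png

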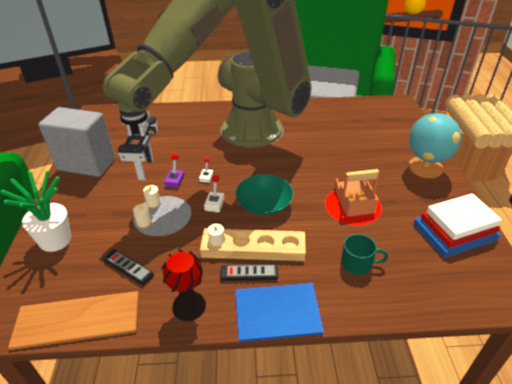

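```bash
python3 -m handwheel '[[0,0,0,0.18,-0.002,0.005,0.85],[0,0,0,0.34,-0.002,0.005,0.85],[0,0,0,0.355,-0.002,0.005,0.85],[0,0,0,0.355,-0.002,0.005,0.4],[0,0,0,0.355,-0.002,0.005,0.4],[0,0,0,0.355,-0.002,0.005,0.4],[0,0,0,0.355,-0.002,0.005,0.4],[0,0,0,0.355,-0.002,0.005,0.4]]' 25;python3 - <<'E'
from h import *
st();go([645,-59,145],down(np.radians(-6)))
E
```

```text
clock: 12.05
eef_pos: [435.3, -344.2, 44.0]
eef_rot: [1.639, 1.569, -0.035]
wrist_force: [-0.1, 0.8, 7.1]
finger_gap: 45.4
t 12.05 pos [ 435.3 -344.2   44. ] gap 45.4 F [-0.1  0.8  7.1] j [-0.74  0.51  1.66  0.    0.97 -0.63]
toolx [ 0.001 -0.    -1.   ] tooly [ 0.995 -0.102  0.001]
row [ 0.0007 -0.     -0.0004] [-0.3357  0.5986 -1.0173] rows>= 5.9
```

```bash
python3 -m handwheel '[[0,0,0,-0.17,0,0,0.4],[0,0,0,-0.34,0.1,-0.15,0.4],[0,0,0,-0.34,0.599,-1,0.4],[0,0,0,-0.34,0.599,-1,0.4],[0,0,0,-0.34,0.599,-1,0.4],[0,0,0,-0.34,0.599,-1,0.4],[0,0,0,-0.34,0.599,-1,0.4],[0,0,0,-0.34,0.599,-1,0.4],[0,0,0,-0.34,0.599,-1,0.4],[0,0,0,-0.34,0.599,-1,0.4]]';python3 - <<'E'
from h import *
st();go([645.5,-58.8,84],down(np.radians(-6)))
E
```

```text
clock: 13.3
eef_pos: [644.1, -65.4, 146.4]
eef_rot: [1.581, 1.57, -0.093]
wrist_force: [-0.0, -0.5, -0.6]
finger_gap: 45.4
t 13.3 pos [644.1 -65.4 146.4] gap 45.4 F [-0.  -0.5 -0.6] j [-0.16  0.57  1.29  0.    1.28 -0.05]
toolx [ 0.001 -0.    -1.   ] tooly [ 0.995 -0.104  0.001]
row [ 0.0003 -0.     -0.0004] [ 0.2079  0.0021 -0.0222] rows>= 1.0
```

```bash
python3 -m handwheel '[[0,0,0,0.05,0.002,-0.024,0.4],[0,0,0,0.15,0.002,-0.024,0.4],[0,0,0,0.208,0.002,-0.024,0.4],[0,0,0,0.208,0.002,-0.024,0.4]]';python3 - <<'E'
from h import *
st();c=calibration('wrist');im=camera('wrist');crop(im,190,60,330,260,4,'pics/w6.png')
go([644.8,-58.3,70],down(np.radians(-6)))
E
```

```text
clock: 13.8
eef_pos: [644.8, -58.3, 82.4]
eef_rot: [-1.687, 1.569, 2.921]
wrist_force: [-0.3, -0.5, -0.1]
finger_gap: 45.8
t 13.8 pos [644.8 -58.3  82.4] gap 45.8 F [-0.3 -0.5 -0.1] j [-0.15  0.64  1.34  0.    1.16 -0.04]
toolx [-0.001  0.    -1.   ] tooly [ 0.995 -0.104 -0.001]
row [ 0.0002 -0.     -0.0002] [ 0.046  -0.0021 -0.    ] rows>= 0.2
```

View pics/w6.png

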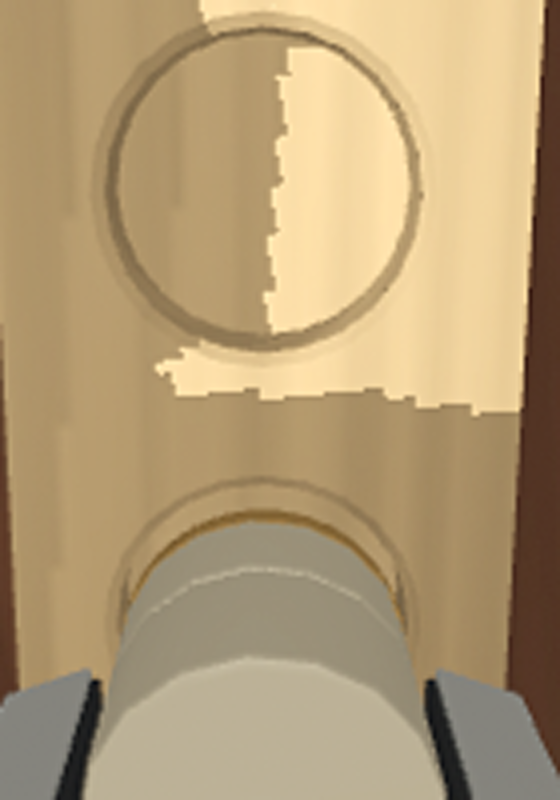

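```bash
python3 -m handwheel '[[0,0,0,0.02,-0.002,-0.002,0.4],[0,0,0,0.04,-0.002,-0.002,0.4],[0,0,0,0.06,-0.002,-0.002,0.4],[0,0,0,0.08,-0.002,-0.002,0.4],[0,0,0,0.09,-0.002,-0.002,0.4],[0,0,0,0.092,-0.002,-0.002,0.4],[0,0,0,0.092,-0.002,-0.002,0.4]]';python3 - <<'E'
from h import *
st()
E
```

```text
clock: 14.72
eef_pos: [645.0, -57.7, 56.3]
eef_rot: [1.582, 1.57, -0.092]
wrist_force: [-0.1, 0.2, -0.9]
finger_gap: 45.6
t 14.72 pos [645.  -57.7  56.3] gap 45.6 F [-0.1  0.2 -0.9] j [-0.15  0.67  1.36  0.    1.11 -0.04]
toolx [ 0.001 -0.    -1.   ] tooly [ 0.995 -0.104  0.001]
```

```bash
python3 -m handwheel '[[0,0,0,0.004,0,0,0.4],[0,0,0,0.007,0,0,0.4],[0,0,0,0.007,0,0,0.4]]'; python3 -m handwheel '[[0,0,0,0,0,0,0.8],[0,0,0,0,0,0,0.8],[0,0,0,-0.1,0,0,0.9],[0,0,0,-0.3,0,0,0.9],[0,0,0,-0.31,0,0,0.9],[0,0,0,-0.31,0,0,0.9]]';python3 - <<'E'
from h import *
st();go([521.5,-361.5,150],down(np.radians(-6)))
E
```

```text
clock: 15.1
eef_pos: [645.2, -57.7, 56.0]
eef_rot: [1.537, 1.569, -0.138]
wrist_force: [-7.3, 1.0, 14.6]
finger_gap: 45.5
clock: 15.85
eef_pos: [644.9, -57.7, 148.6]
eef_rot: [1.519, 1.569, -0.156]
wrist_force: [-1.0, -0.0, -0.2]
finger_gap: 84.4
t 15.85 pos [644.9 -57.7 148.6] gap 84.4 F [-1.  -0.  -0.2] j [-0.15  0.57  1.29 -0.    1.28 -0.04]
toolx [ 0.001 -0.    -1.   ] tooly [ 0.995 -0.104  0.001]
row [ 0.0002  0.     -0.0005] [-0.0052 -0.3037  1.0498] rows>= 5.2
```

```bash
python3 -m handwheel '[[0,0,0,0,-0.3,1,0.9],[0,0,0,0,-0.3,1,0.9],[0,0,0,0,-0.3,1,0.9],[0,0,0,0,-0.3,1,0.9],[0,0,0,0,-0.3,1,0.9],[0,0,0,0,-0.3,1,0.9],[0,0,0,0,-0.3,1,0.9],[0,0,0,0,-0.3,1,0.9]]';python3 - <<'E'
from h import *
st();c=calibration('wrist');im=camera('wrist');crop(im,150,90,380,300,3,'pics/w7.png');print(proj(c,[521.5,-361.5,64]))
E
```

```text
clock: 16.85
eef_pos: [524.7, -345.3, 147.8]
eef_rot: [2.301, 1.57, 0.628]
wrist_force: [-0.3, -0.1, -0.3]
finger_gap: 84.8
t 16.85 pos [ 524.7 -345.3  147.8] gap 84.8 F [-0.3 -0.1 -0.3] j [-0.64  0.53  1.36  0.    1.26 -0.54]
toolx [ 0.001  0.    -1.   ] tooly [ 0.995 -0.102  0.001]
[252.17414671 219.78789032]
```

View pics/w7.png

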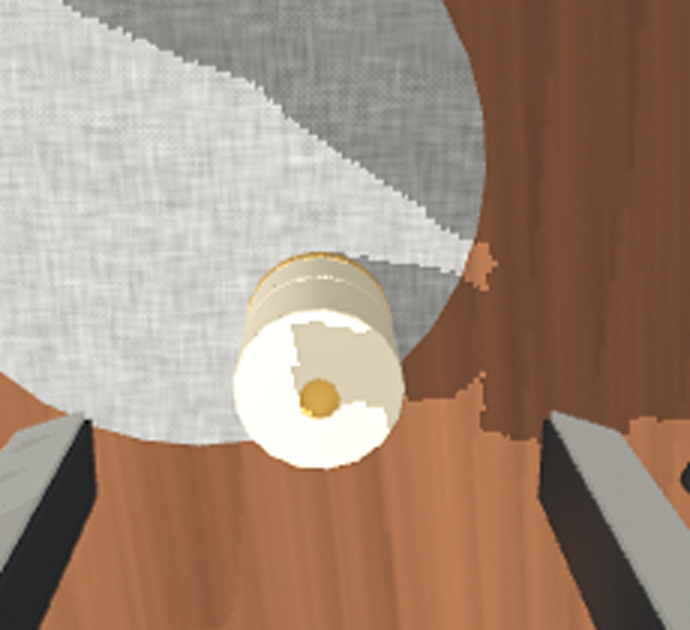

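```bash
python3 - <<'E'
from h import *
c=calibration('wrist');p=plane(c,256,219.3,64);print(p)
go([p[0]-.5,p[1],44],down(np.radians(-6)))
E
```

```text
[ 524.63730783 -361.57136118   64.        ]
row [ 0.0008 -0.0001 -0.0003] [0.3469 0.0031 0.0539] rows>= 1.7
```

```bash
python3 -m handwheel '[[0,0,0,0.05,0.003,0.054,0.85],[0,0,0,0.2,0.003,0.054,0.85],[0,0,0,0.34,0.003,0.054,0.85],[0,0,0,0.347,0.003,0.054,0.85],[0,0,0,0.347,0.003,0.054,0.4],[0,0,0,0.347,0.003,0.054,0.4],[0,0,0,0.347,0.003,0.054,0.4],[0,0,0,0.347,0.003,0.054,0.4],[0,0,0,0.347,0.003,0.054,0.4]]' 25;python3 - <<'E'
from h import *
st();go([651,10,146],down(np.radians(-6)))
E
```

```text
clock: 18.02
eef_pos: [524.4, -361.8, 44.8]
eef_rot: [1.426, 1.569, -0.247]
wrist_force: [-0.7, 1.4, 5.7]
finger_gap: 45.3
t 18.02 pos [ 524.4 -361.8   44.8] gap 45.3 F [-0.7  1.4  5.7] j [-0.66  0.66  1.4   0.    1.08 -0.56]
toolx [ 0.002 -0.    -1.   ] tooly [ 0.995 -0.102  0.002]
row [ 0.0008  0.0001 -0.0006] [-0.3372  0.294  -1.2758] rows>= 6.5
```

```bash
python3 -m handwheel '[[0,0,0,-0.17,0,0,0.4],[0,0,0,-0.36,0.05,-0.1,0.4],[0,0,0,-0.36,0.25,-0.95,0.4],[0,0,0,-0.36,0.25,-0.95,0.4],[0,0,0,-0.36,0.25,-0.95,0.4],[0,0,0,-0.36,0.25,-0.95,0.4],[0,0,0,-0.36,0.25,-0.95,0.4],[0,0,0,-0.36,0.25,-0.95,0.4],[0,0,0,-0.36,0.25,-0.95,0.4]]';python3 - <<'E'
from h import *
st();go([652.7,13.9,83.5],down(np.radians(-6)))
E
```

```text
clock: 19.15
eef_pos: [627.5, -87.4, 152.7]
eef_rot: [1.28, 1.569, -0.395]
wrist_force: [0.2, 0.3, -1.3]
finger_gap: 45.5
t 19.15 pos [627.5 -87.4 152.7] gap 45.5 F [ 0.2  0.3 -1.3] j [-0.2   0.54  1.33 -0.    1.27 -0.09]
toolx [ 0.001 -0.001 -1.   ] tooly [ 0.995 -0.104  0.002]
row [ 0.0003  0.0001 -0.0005] [ 0.2306  0.0483 -0.3447] rows>= 2.0
```

```bash
python3 -m handwheel '[[0,0,0,0,0.048,-0.345,0.4],[0,0,0,0,0.048,-0.345,0.4],[0,0,0,0.05,0.048,-0.345,0.4],[0,0,0,0.2,0.048,-0.345,0.4],[0,0,0,0.23,0.048,-0.345,0.4],[0,0,0,0.23,0.048,-0.345,0.4]]';python3 - <<'E'
from h import *
st();c=calibration('wrist');im=camera('wrist');crop(im,190,60,330,260,4,'pics/w8.png')
go([652.7,13.9,83],down(np.radians(-6)))
E
```

```text
clock: 19.9
eef_pos: [652.6, 12.7, 83.9]
eef_rot: [1.105, 1.57, -0.571]
wrist_force: [0.1, -0.3, -1.0]
finger_gap: 45.4
t 19.9 pos [652.6  12.7  83.9] gap 45.4 F [ 0.1 -0.3 -1. ] j [-0.04  0.65  1.33 -0.    1.17  0.07]
toolx [ 0.001 -0.001 -1.   ] tooly [ 0.994 -0.105  0.001]
row [-0.0001  0.0001 -0.0009] [ 0.0064 -0.0017 -0.003 ] rows>= 0.0
```

View pics/w8.png

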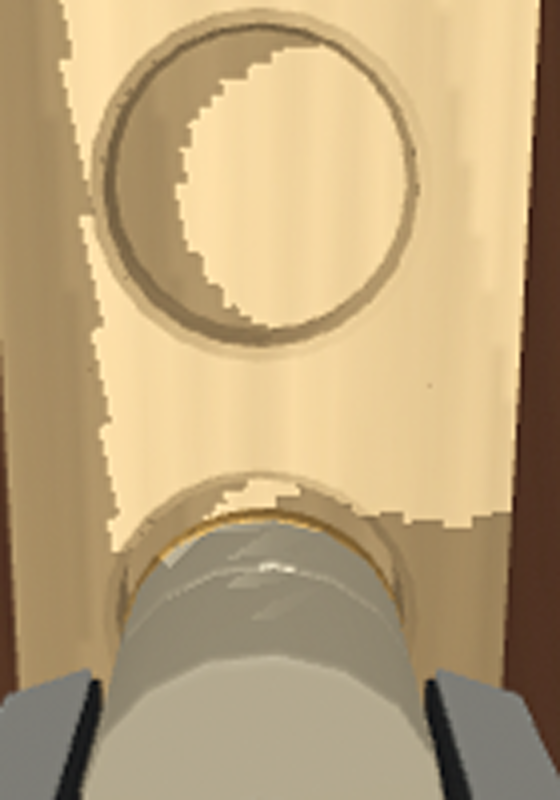

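```bash
python3 -m handwheel '[[0,0,0,0.02,-0.003,-0.004,0.4],[0,0,0,0.04,-0.003,-0.004,0.4],[0,0,0,0.06,-0.003,-0.004,0.4],[0,0,0,0.08,-0.003,-0.004,0.4],[0,0,0,0.09,-0.003,-0.004,0.4],[0,0,0,0.095,-0.003,-0.004,0.4],[0,0,0,0.095,-0.003,-0.004,0.4]]';python3 - <<'E'
from h import *
st()
E
```

```text
clock: 20.82
eef_pos: [652.5, 14.2, 56.8]
eef_rot: [1.435, 1.568, -0.24]
wrist_force: [-2.0, 0.3, 2.0]
finger_gap: 45.8
t 20.82 pos [652.5  14.2  56.8] gap 45.8 F [-2.   0.3  2. ] j [-0.03  0.68  1.34 -0.    1.12  0.07]
toolx [ 0.003 -0.001 -1.   ] tooly [ 0.995 -0.105  0.003]
```

```bash
python3 -m handwheel '[[0,0,0,0.004,0,0,0.4],[0,0,0,0.005,0,0,0.4],[0,0,0,0.005,0,0,0.4]]'; python3 -m handwheel '[[0,0,0,0,0,0,0.8],[0,0,0,0,0,0,0.8],[0,0,0,-0.1,0,0,0.9],[0,0,0,-0.3,0,0,0.9],[0,0,0,-0.35,0,0,0.9],[0,0,0,-0.4,0,0,0.9]]';python3 - <<'E'
from h import *
st();im=camera('scene');crop(im,180,180,420,300,3.3,'pics/s9.png')
im=camera('top');crop(im,80,90,340,260,3,'pics/t9.png');cv2.imwrite('pics/t9full.png',im[:,:,::-1])
E
```

```text
clock: 21.2
eef_pos: [652.6, 14.3, 56.7]
eef_rot: [1.455, 1.567, -0.221]
wrist_force: [-7.4, -0.0, 12.7]
finger_gap: 45.4
clock: 21.95
eef_pos: [651.9, 14.4, 176.7]
eef_rot: [1.415, 1.568, -0.26]
wrist_force: [-0.6, 0.3, -1.6]
finger_gap: 84.4
t 21.95 pos [651.9  14.4 176.7] gap 84.4 F [-0.6  0.3 -1.6] j [-0.03  0.56  1.24 -0.    1.34  0.07]
toolx [ 0.003 -0.001 -1.   ] tooly [ 0.995 -0.105  0.003]
```

View pics/s9.png

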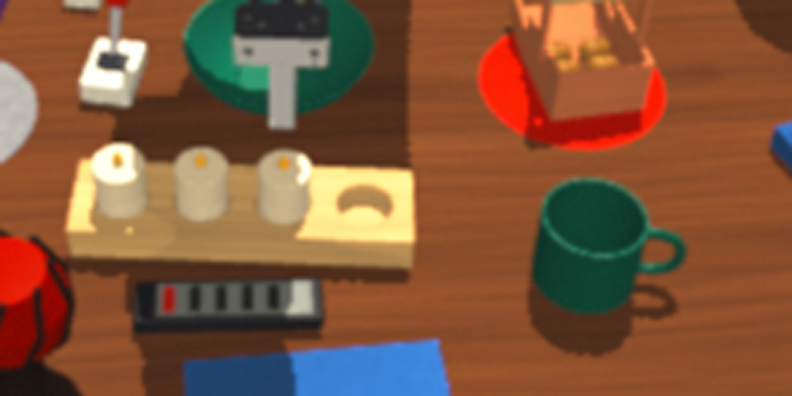

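View pics/t9.png

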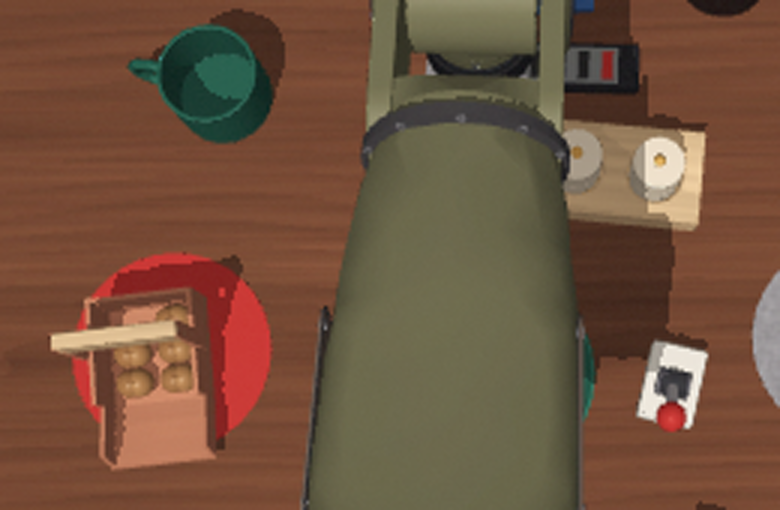

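Scene and top views show candles seated in bores 3, 2 and 1, the lever still off, and 5 walnuts in the scoop. Next is the scoop.

```bash
python3 - <<'E'
from h import *
go([481,318,215],down(np.radians(5)))
im=cv2.imread('pics/t9full.png')[:,:,::-1];h=cv2.cvtColor(im,cv2.COLOR_RGB2HSV)
m=((h[...,0]<6)|(h[...,0]>174))&(h[...,1]>170)&(h[...,2]>90);m[:170]=0;m[260:]=0;m[:,:90]=0;m[:,190:]=0
pts=cv2.findContours(m.astype(np.uint8),cv2.RETR_EXTERNAL,cv2.CHAIN_APPROX_NONE)[0];pts=max(pts,key=len)[:,0].astype(np.float32);print(len(pts),cv2.minEnclosingCircle(pts))
E
```

```text
row [-0.0611  0.0003 -0.0014] [-0.1288 -0.6735 -0.9468] rows>= 5.6
190 ((137.63954162597656, 206.52325439453125), 32.841983795166016)
```

```bash
python3 -m handwheel '[[-0.03,0,0,-0.129,-0.2,-0.25,0.6],[-0.061,0,-0.001,-0.129,-0.673,-0.947,0.6],[-0.061,0,-0.001,-0.129,-0.673,-0.947,0.6],[-0.061,0,-0.001,-0.129,-0.673,-0.947,0.6],[-0.061,0,-0.001,-0.129,-0.673,-0.947,0.6],[-0.061,0,-0.001,-0.129,-0.673,-0.947,0.6],[-0.061,0,-0.001,-0.129,-0.673,-0.947,0.6],[-0.061,0,-0.001,-0.129,-0.673,-0.947,0.6],[-0.061,0,-0.001,-0.129,-0.673,-0.947,0.6]]';python3 - <<'E'
from h import *
print('mat',plane(calibration('top'),137.6,206.5,0))
st();c=calibration('wrist');im=camera('wrist');cv2.imwrite('pics/w10.png',im[:,:,::-1])
E
```

```text
clock: 23.18
eef_pos: [481.7, 317.0, 214.5]
eef_rot: [0.26, 1.569, -1.226]
wrist_force: [-1.0, 0.5, 0.3]
finger_gap: 56.2
mat [481.82491462 309.80949245   0.        ]
t 23.18 pos [481.7 317.  214.5] gap 56.2 F [-1.   0.5  0.3] j [ 0.52  0.36  1.44 -0.    1.34  0.43]
toolx [ 0.    -0.001 -1.   ] tooly [0.996 0.085 0.   ]
```

View pics/w10.png

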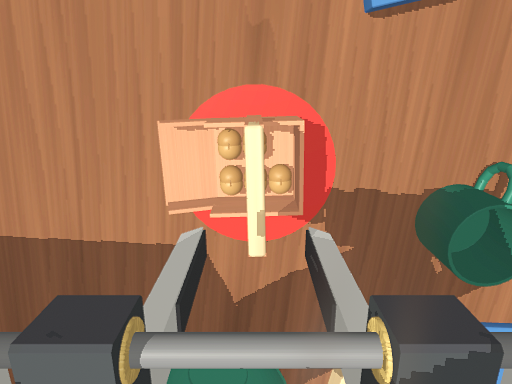

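```bash
python3 - <<'E'
from h import *
c=calibration('wrist')
im=cv2.imread('pics/w10.png')[:,:,::-1];crop(im,140,70,350,270,3.5,'pics/w10c.png')
h=cv2.cvtColor(im,cv2.COLOR_RGB2HSV)
m=((h[...,0]<6)|(h[...,0]>174))&(h[...,1]>220)&(h[...,2]>90);m[:70]=0;m[260:]=0;m[:,:150]=0;m[:,360:]=0
for q in cv2.findContours(m.astype(np.uint8),cv2.RETR_EXTERNAL,cv2.CHAIN_APPROX_NONE)[0]:
  if len(q)>40: print(len(q),cv2.boundingRect(q))
k=np.argwhere(m);P=np.array([plane(c,v,u,1)[:2] for u,v in k],np.float32);print('mat',cv2.minEnclosingCircle(P))
for z in (140,):
  a,b=plane(c,255,122,z),plane(c,257.5,255,z);print(a,b,(a+b)/2,np.degrees(np.arctan2(*(a-b)[:2])))
E
```

```text
Traceback (most recent call last):
cv2.error: OpenCV(4.12.0) /io/opencv/modules/imgproc/src/shapedescr.cpp:201: error: (-215:Assertion failed) count >= 0 && (depth == CV_32F || depth == CV_32S) in function 'minEnclosingCircle'
```

View pics/w10c.png

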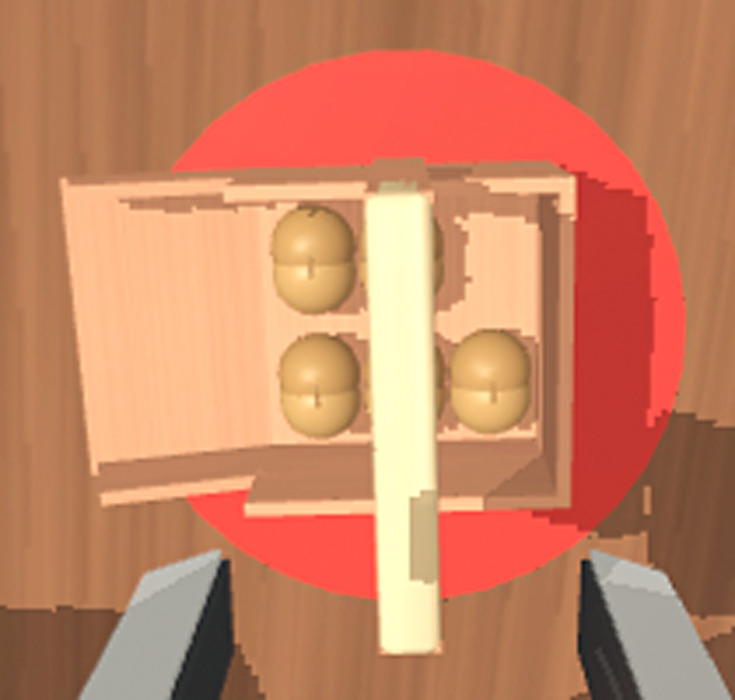

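```bash
python3 - <<'E'
from h import *
c=calibration('wrist')
im=cv2.imread('pics/w10.png')[:,:,::-1]
h=cv2.cvtColor(im,cv2.COLOR_RGB2HSV)
m=((h[...,0]<6)|(h[...,0]>174))&(h[...,1]>165)&(h[...,2]>110);m[:70]=0;m[260:]=0;m[:,:150]=0;m[:,360:]=0
n,l,s,_=cv2.connectedComponentsWithStats(m.astype(np.uint8));print(s)
m=np.isin(l,[i for i in range(1,n) if s[i,4]>60])
P=np.array([plane(c,v,u,1)[:2] for u,v in np.argwhere(m)],np.float32);print('mat',cv2.minEnclosingCircle(P))
a,b=plane(c,253.8,124.8,140),plane(c,257.4,253.4,140);print(a,b,(a+b)/2,np.linalg.norm(a-b),np.degrees(np.arctan2(*(a-b)[:2])))
E
```

```text
[[     0      0    512    384 189382]
 [   189     84    147    157   6353]
 [   193    210     55     31    873]]
mat ((482.80010986328125, 312.58251953125), 91.99109649658203)
[476.50686566 375.41332279 140.        ] [487.67501162 275.84464084 140.        ] [482.09093864 325.62898182 140.        ] 100.19306318477932 -6.399845894777051
```

```bash
python3 - <<'E'
from h import *
go([482,322,115],down(np.radians(6)))
E
```

```text
row [-0.0062  0.0004 -0.0002] [ 0.3322  0.0021 -0.0169] rows>= 1.6
```

```bash
python3 -m handwheel '[[-0.006,0,0,0.1,0.002,-0.017,0.6],[-0.006,0,0,0.2,0.002,-0.017,0.6],[-0.006,0,0,0.3,0.002,-0.017,0.6],[-0.006,0,0,0.332,0.002,-0.017,0.6],[-0.006,0,0,0.332,0.002,-0.017,0.6],[-0.006,0,0,0.332,0.002,-0.017,0],[-0.006,0,0,0.332,0.002,-0.017,0],[-0.006,0,0,0.332,0.002,-0.017,0],[-0.006,0,0,0.332,0.002,-0.017,0],[-0.006,0,0,0.332,0.002,-0.017,0],[-0.006,0,0,0.332,0.002,-0.017,0]]' 60;python3 - <<'E'
from h import *
st()
c=calibration('wrist');im=camera('wrist');cv2.imwrite('pics/w11.png',im[:,:,::-1])
E
```

```text
clock: 24.6
eef_pos: [481.9, 322.0, 115.0]
eef_rot: [0.307, 1.569, -1.159]
wrist_force: [-0.1, -0.1, -0.7]
finger_gap: 13.8
t 24.6 pos [481.9 322.  115. ] gap 13.8 F [-0.1 -0.1 -0.7] j [ 0.53  0.46  1.54 -0.    1.14  0.42]
toolx [ 0.001 -0.001 -1.   ] tooly [0.995 0.104 0.   ]
```

View pics/w11.png

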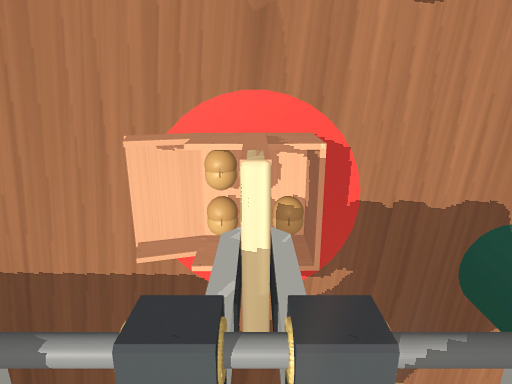

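```bash
python3 - <<'E'
from h import *
go([471,21,205],down(np.radians(6)))
E
python3 -m handwheel '[[0,0,0,-0.05,0,0,0],[0,0,0,-0.1,0,0,0],[0,0,0,-0.15,0,0,0],[0,0,0,-0.2,0,0,0],[0,0,0,-0.25,0,0,0],[0,0,0,-0.3,0,0,0],[0,0,0,-0.3,0,0,0]]';python3 - <<'E'
from h import *
st();go([471,21,205],down(np.radians(6)))
E
```

```text
row [-0.0002  0.0004 -0.0001] [-0.2989 -0.1403  0.9945] rows>= 5.0
clock: 25.52
eef_pos: [482.2, 322.3, 206.3]
eef_rot: [1.402, 1.568, -0.065]
wrist_force: [0.7, -0.8, -4.9]
finger_gap: 13.7
t 25.52 pos [482.2 322.3 206.3] gap 13.7 F [ 0.7 -0.8 -4.9] j [ 0.53  0.37  1.44 -0.    1.33  0.42]
toolx [ 0.002 -0.    -1.   ] tooly [0.995 0.104 0.002]
row [-0.0002  0.0001 -0.0007] [ 0.0044 -0.1417  0.9952] rows>= 4.8
```

Smooth carry, in small steps.

```bash
python3 -m handwheel '[[0,0,0,0,-0.01,0.06,0],[0,0,0,0,-0.025,0.17,0],[0,0,0,0,-0.04,0.29,0],[0,0,0,0,-0.06,0.42,0],[0,0,0,0,-0.08,0.55,0],[0,0,0,0,-0.1,0.68,0],[0,0,0,0,-0.11,0.8,0],[0,0,0,0,-0.13,0.9,0],[0,0,0,0,-0.14,0.96,0],[0,0,0,0.004,-0.142,0.995,0],[0,0,0,0.004,-0.142,0.995,0],[0,0,0,0.004,-0.142,0.995,0]]';python3 - <<'E'
from h import *
st()
c=calibration('wrist');im=camera('wrist');cv2.imwrite('pics/w12.png',im[:,:,::-1])
im=camera('scene');cv2.imwrite('pics/s12.png',im[:,:,::-1])
E
```

```text
clock: 27.02
eef_pos: [470.8, 21.5, 205.0]
eef_rot: [1.459, 1.569, -0.007]
wrist_force: [-0.5, -0.3, -3.3]
finger_gap: 13.7
t 27.02 pos [470.8  21.5 205. ] gap 13.7 F [-0.5 -0.3 -3.3] j [-0.03  0.13  1.75  0.    1.26 -0.14]
toolx [ 0.002 -0.    -1.   ] tooly [0.995 0.104 0.002]
```

View pics/w12.png

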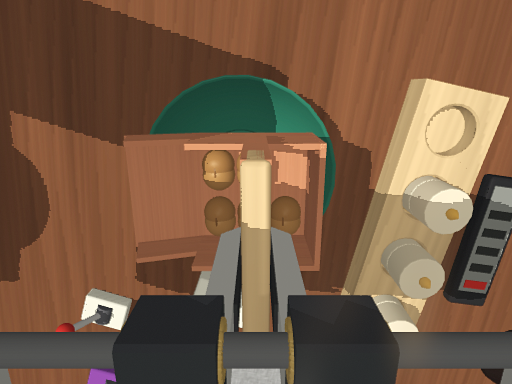

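View pics/s12.png

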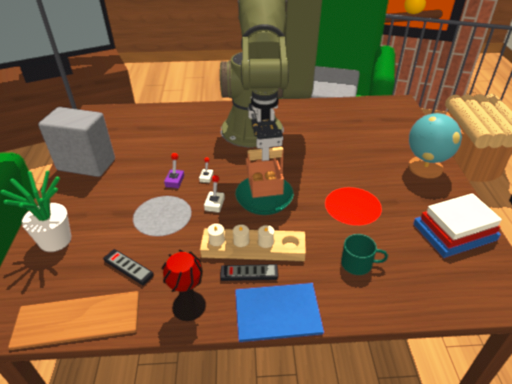

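```bash
python3 - <<'E'
from h import *
c=calibration('wrist');cs=calibration('scene');ct=calibration('top')
r=np.array([proj(c,[453+95*np.cos(a),20+95*np.sin(a),50]) for a in np.linspace(0,6.28,60)]);print('rim proj top',r[:,1].min(),'right',r[:,0].max(),'left',r[:,0].min())
im=camera('top')
for n,i,cc in(('top',im,ct),('scene',cv2.imread('pics/s12.png')[:,:,::-1],cs)):
  h=cv2.cvtColor(np.ascontiguousarray(i),cv2.COLOR_RGB2HSV)
  m=((h[...,0]<6)|(h[...,0]>174))&(h[...,1]>165)&(h[...,2]>90)
  k,l,s,q=cv2.connectedComponentsWithStats(m.astype(np.uint8));j=1+np.argmax([x[4] if x[4]<6000 and ((n=='top' and x[0]<200) or (n=='scene' and 300<x[0]<400)) else 0 for x in s[1:]])
  P=np.array([plane(cc,v,u,1)[:2] for u,v in np.argwhere(l==j)],np.float32);print(n,s[j],'mat',cv2.minEnclosingCircle(P))
T=R(telemetry.read_state()['eef_rot'])
# pose at tilt t about tool z, grasp point fixed at (471,21,216)
for t in(15,25,35,45):
  M=T@Rn.from_euler('z',t,degrees=True).as_matrix();G=np.array([471,21.5,217]);print(t,M[:,0].round(2));go(G+11*M[:,0],M)
E
```

```text
rim proj top 74.15960039022983 right 333.1099682064506 left 138.24222749942194
top [ 104  174   67   67 3491] mat ((481.2801208496094, 311.99560546875), 92.57975006103516)
scene [ 325  187   57   39 1701] mat ((483.4382019042969, 311.5646667480469), 93.20215606689453)
15 [ 0.26  0.03 -0.97]
row [-0.      0.      0.0833] [-0.0042  0.0099  0.0002] rows>= 1.4
25 [ 0.42  0.04 -0.91]
row [-0.      0.      0.1389] [-0.0064  0.0159  0.0002] rows>= 2.3
35 [ 0.57  0.06 -0.82]
row [-0.      0.      0.1944] [-0.0096  0.0214  0.0002] rows>= 3.3
45 [ 0.7   0.07 -0.71]
row [-0.    0.    0.25] [-0.0137  0.0263  0.0002] rows>= 4.2
```

```bash
python3 -m handwheel '[[0,0,0.03,-0.002,0.004,0,0],[0,0,0.06,-0.003,0.007,0,0],[0,0,0.09,-0.004,0.01,0,0],[0,0,0.09,-0.004,0.01,0,0]]';python3 - <<'E'
from h import *
st()
im=camera('scene');crop(im,200,100,330,230,5,'pics/s13.png')
s=telemetry.read_state()
T=down(np.radians(6))
for t in(25,35,45):
  M=T@Rn.from_euler('z',t,degrees=True).as_matrix();G=np.array([471,21.5,217]);print(t,M[:,0].round(2));go(G+11*M[:,0],M)
E
```

```text
clock: 27.68
eef_pos: [473.1, 22.1, 206.3]
eef_rot: [1.57, 1.287, 0.104]
wrist_force: [0.1, -0.7, -2.3]
finger_gap: 13.4
t 27.68 pos [473.1  22.1 206.3] gap 13.4 F [ 0.1 -0.7 -2.3] j [-0.06 -0.02  1.93  0.05  0.95 -0.19]
toolx [ 0.279  0.029 -0.96 ] tooly [0.955 0.101 0.28 ]
25 [ 0.42  0.04 -0.91]
row [0.0002 0.     0.0487] [0.0002 0.007  0.0008] rows>= 0.8
35 [ 0.57  0.06 -0.82]
row [0.0002 0.     0.1043] [-0.0013  0.0133  0.0008] rows>= 1.8
45 [ 0.7   0.07 -0.71]
row [0.0002 0.     0.1598] [-0.0039  0.0191  0.0008] rows>= 2.7
```

View pics/s13.png

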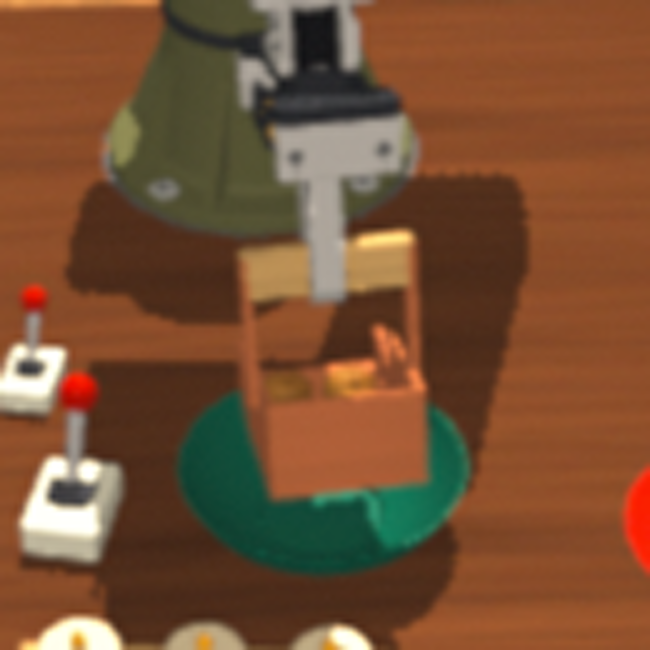

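```bash
python3 -m handwheel '[[0,0,0.03,0,0.004,0.001,0],[0,0,0.06,0,0.008,0.001,0],[0,0,0.09,-0.001,0.012,0.001,0],[0,0,0.12,-0.002,0.015,0.001,0],[0,0,0.145,-0.003,0.018,0.001,0],[0,0,0.16,-0.004,0.019,0.001,0],[0,0,0.16,-0.004,0.019,0.001,0],[0,0,0.16,-0.004,0.019,0.001,0],[0,0,0.16,-0.004,0.019,0.001,0],[0,0,0.16,-0.004,0.019,0.001,0]]';python3 - <<'E'
from h import *
st()
im=camera('scene');crop(im,200,100,330,230,5,'pics/s14.png')
im=camera('wrist');cv2.imwrite('pics/w14.png',im[:,:,::-1])
E
```

```text
clock: 28.98
eef_pos: [478.8, 22.3, 209.3]
eef_rot: [1.57, 0.785, 0.105]
wrist_force: [0.4, 0.3, -3.2]
finger_gap: 13.6
t 28.98 pos [478.8  22.3 209.3] gap 13.6 F [ 0.4  0.3 -3.2] j [-0.12 -0.21  2.25  0.46  0.36 -0.59]
toolx [ 0.703  0.074 -0.707] tooly [0.703 0.075 0.707]
```

View pics/s14.png

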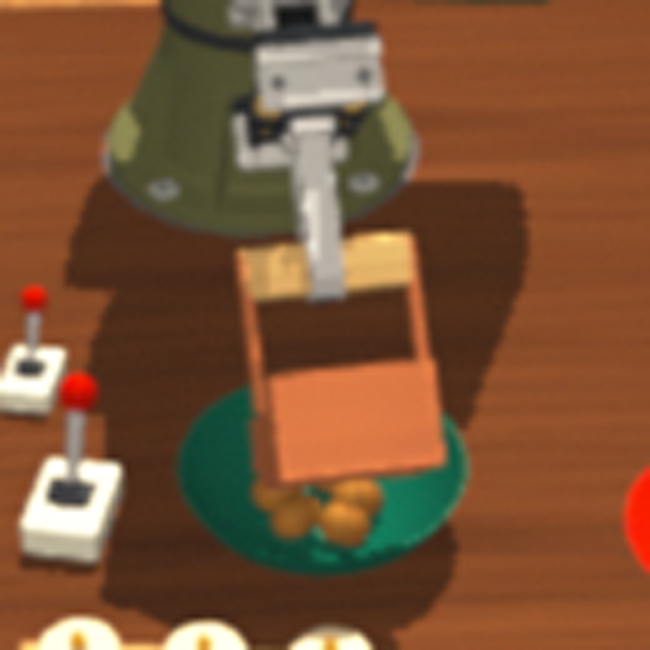

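View pics/w14.png

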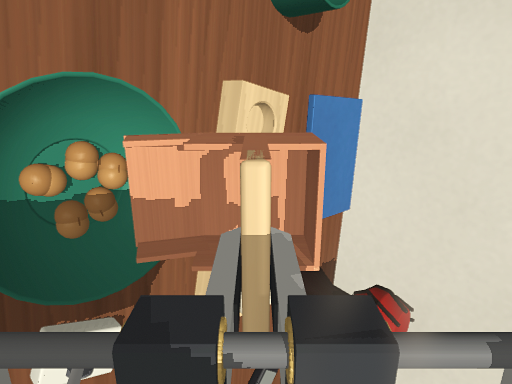

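The scoop is at 45° and the walnuts are all in the bowl (at (40,179), (82,160), (112,170), (101,204), (72,218)). The scoop is empty. I'm holding the tilt.

```bash
python3 -m handwheel '[[0,0,0,0,0,0,0],[0,0,0,0,0,0,0],[0,0,0,0,0,0,0],[0,0,0,0,0,0,0],[0,0,0,0,0,0,0],[0,0,0,0,0,0,0],[0,0,0,0,0,0,0],[0,0,0,0,0,0,0],[0,0,0,0,0,0,0],[0,0,0,0,0,0,0],[0,0,0,0,0,0,0],[0,0,0,0,0,0,0]]'; python3 -m handwheel '[[0,0,0,0,0,0,0],[0,0,0,0,0,0,0],[0,0,0,0,0,0,0],[0,0,0,0,0,0,0],[0,0,0,0,0,0,0],[0,0,0,0,0,0,0]]';python3 - <<'E'
from h import *
st();M=down(np.radians(6));go([471,21.5,208],M)
im=camera('wrist');crop(im,0,60,340,320,2.3,'pics/w15.png')
E
```

```text
clock: 30.58
eef_pos: [478.8, 22.3, 209.3]
eef_rot: [1.57, 0.785, 0.105]
wrist_force: [-0.6, -0.1, -3.8]
finger_gap: 13.6
clock: 31.32
eef_pos: [478.8, 22.3, 209.3]
eef_rot: [1.57, 0.785, 0.105]
wrist_force: [-0.5, -0.4, -3.1]
finger_gap: 13.6
t 31.32 pos [478.8  22.3 209.3] gap 13.6 F [-0.5 -0.4 -3.1] j [-0.12 -0.21  2.25  0.46  0.36 -0.59]
toolx [ 0.703  0.074 -0.707] tooly [0.703 0.075 0.707]
row [ 2.000e-04  0.000e+00 -2.501e-01] [-0.0154 -0.0215 -0.    ] rows>= 4.2
```

View pics/w15.png

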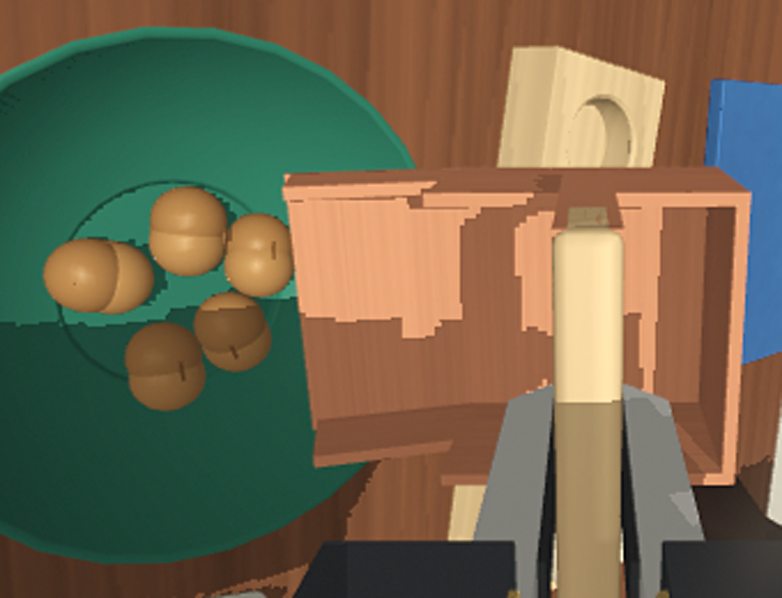

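```bash
python3 -m handwheel '[[0,0,-0.04,-0.004,-0.004,0,0],[0,0,-0.1,-0.008,-0.01,0,0],[0,0,-0.16,-0.012,-0.015,0,0],[0,0,-0.22,-0.015,-0.02,0,0],[0,0,-0.25,-0.016,-0.021,0,0],[0,0,-0.25,-0.016,-0.021,0,0],[0,0,-0.25,-0.016,-0.021,0,0]]';python3 - <<'E'
from h import *
st();go([482,310,205],down(np.radians(6)))
E
```

```text
clock: 32.25
eef_pos: [470.8, 21.5, 208.1]
eef_rot: [1.49, 1.568, 0.024]
wrist_force: [-0.2, -0.0, -2.5]
finger_gap: 13.5
t 32.25 pos [470.8  21.5 208.1] gap 13.5 F [-0.2 -0.  -2.5] j [-0.03  0.13  1.74  0.    1.27 -0.14]
toolx [ 0.002  0.    -1.   ] tooly [0.994 0.105 0.002]
row [ 0.0002  0.0001 -0.0008] [ 0.0103  0.1382 -0.9524] rows>= 4.6
```

```bash
python3 -m handwheel '[[0,0,0,0,0.015,-0.1,0],[0,0,0,0,0.035,-0.24,0],[0,0,0,0,0.055,-0.4,0],[0,0,0,0,0.08,-0.58,0],[0,0,0,0,0.11,-0.76,0],[0,0,0,0,0.13,-0.9,0],[0,0,0,0.01,0.139,-0.959,0],[0,0,0,0.01,0.139,-0.959,0],[0,0,0,0.01,0.139,-0.959,0],[0,0,0,0.01,0.139,-0.959,0]]';python3 - <<'E'
from h import *
st();go([482.3,312,116],down(np.radians(6)))
E
```

```text
clock: 33.5
eef_pos: [482.3, 311.0, 205.4]
eef_rot: [1.558, 1.568, 0.091]
wrist_force: [0.8, -0.6, -2.5]
finger_gap: 13.3
t 33.5 pos [482.3 311.  205.4] gap 13.3 F [ 0.8 -0.6 -2.5] j [ 0.51  0.36  1.46 -0.    1.32  0.41]
toolx [ 0.003  0.    -1.   ] tooly [0.995 0.104 0.003]
row [-0.0002  0.     -0.0009] [ 0.2981 -0.0005 -0.0034] rows>= 1.4
```

```bash
python3 -m handwheel '[[0,0,-0.001,0.1,0,-0.003,0],[0,0,-0.001,0.2,0,-0.003,0],[0,0,-0.001,0.25,0,-0.003,0],[0,0,-0.001,0.28,0,-0.003,0],[0,0,-0.001,0.293,0,-0.003,0],[0,0,-0.001,0.293,0,-0.003,0]]';python3 - <<'E'
from h import *
st()
for n in('scene','wrist','top'):
  im=camera(n);cv2.imwrite(f'pics/{n}16.png',im[:,:,::-1])
  if n=='scene':crop(im,310,150,400,240,7,'pics/s16.png')
E
```

```text
clock: 34.25
eef_pos: [482.7, 312.0, 118.0]
eef_rot: [2.032, 1.57, 0.565]
wrist_force: [-0.8, 0.2, -3.1]
finger_gap: 13.2
t 34.25 pos [482.7 312.  118. ] gap 13.2 F [-0.8  0.2 -3.1] j [0.51 0.45 1.55 0.   1.14 0.41]
toolx [ 0.001  0.    -1.   ] tooly [0.995 0.104 0.001]
```

View pics/s16.png

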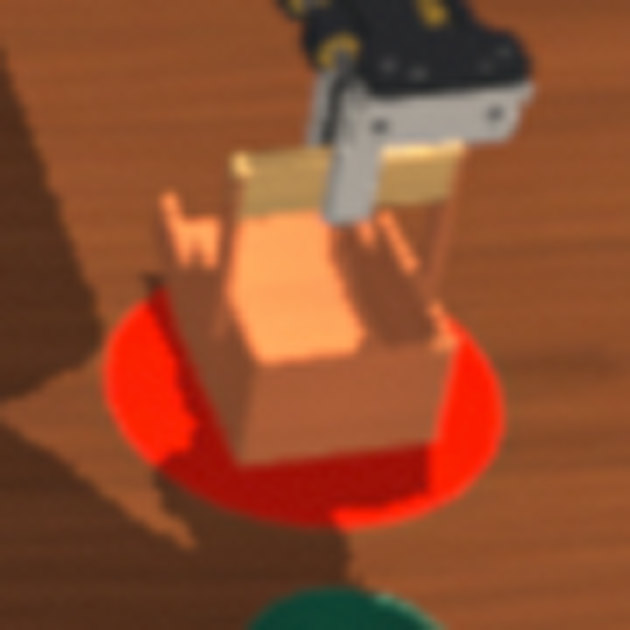

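View pics/wrist16.png

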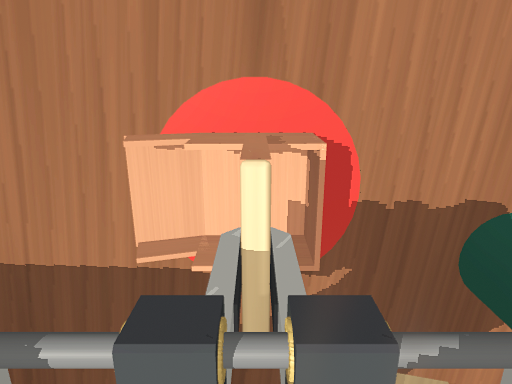

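```bash
python3 - <<'E'
from h import *
c=calibration('scene')
a,b=plane(c,343.9,216,3),plane(c,371.6,212.8,3);u=(b-a)/np.linalg.norm(b-a);print(a,b,np.linalg.norm(b-a));m=(a+b)/2
x=np.cross(u,[0,0,1]);print('origin',m-47*x,x)
E
```

```text
[534.8449004  271.31125353   3.        ] [525.89563949 363.34180788   3.        ] 92.46465380839946
origin [483.59092372 312.77760043   3.        ] [ 0.99530524  0.09678575 -0.        ]
```

```bash
python3 -m handwheel '[[0,0,0,0.005,0,0.003,0],[0,0,0,0.01,0,0.003,0],[0,0,0,0.011,0,0.003,0]]'; python3 -m handwheel '[[0,0,0,0,0,0,0.3],[0,0,0,0,0,0,0.5],[0,0,0,0,0,0,0.5],[0,0,0,-0.1,0,0,0.5],[0,0,0,-0.3,0,0,0.5],[0,0,0,-0.35,0,0,0.5],[0,0,0,-0.35,0,0,0.5]]';python3 - <<'E'
from h import *
st()
im=camera('scene');crop(im,310,150,400,240,7,'pics/s17.png')
im=camera('wrist');cv2.imwrite('pics/w17.png',im[:,:,::-1])
c=calibration('wrist');h=cv2.cvtColor(im,cv2.COLOR_RGB2HSV)
E
```

```text
clock: 34.78
eef_pos: [482.9, 311.2, 115.0]
eef_rot: [2.023, 1.57, 0.556]
wrist_force: [-0.7, 0.0, 0.4]
finger_gap: 13.5
clock: 35.65
eef_pos: [482.9, 311.2, 220.3]
eef_rot: [1.972, 1.568, 0.505]
wrist_force: [0.1, 0.1, -0.6]
finger_gap: 46.8
t 35.65 pos [482.9 311.2 220.3] gap 46.8 F [ 0.1  0.1 -0.6] j [ 0.51  0.35  1.44 -0.    1.35  0.4 ]
toolx [ 0.002  0.001 -1.   ] tooly [0.995 0.104 0.002]
```

View pics/s17.png

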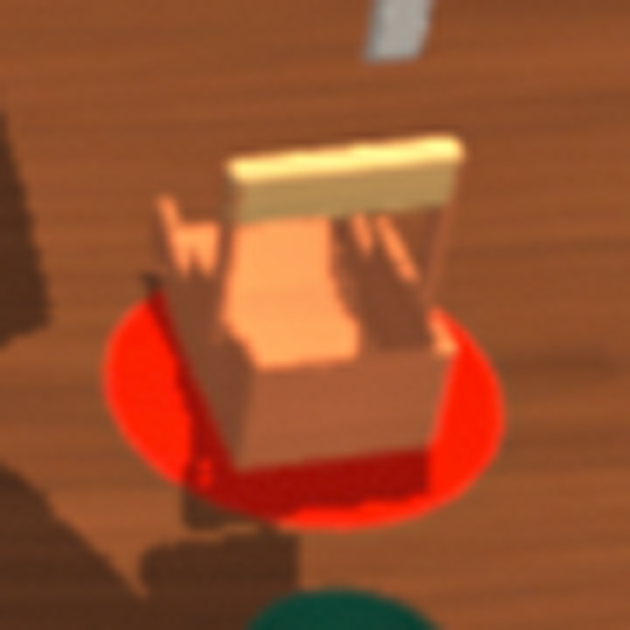

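View pics/w17.png

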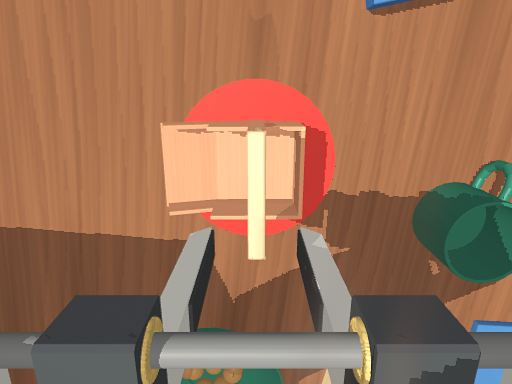

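```bash
python3 - <<'E'
from h import *
c=calibration('wrist');im=cv2.imread('pics/w17.png')[:,:,::-1]
h=cv2.cvtColor(im,cv2.COLOR_RGB2HSV)
m=((h[...,0]<6)|(h[...,0]>174))&(h[...,1]>165)&(h[...,2]>110);m[:70]=0;m[250:]=0;m[:,:170]=0;m[:,345:]=0
n,l,s,_=cv2.connectedComponentsWithStats(m.astype(np.uint8));m=np.isin(l,[i for i in range(1,n) if s[i,4]>60])
P=np.array([plane(c,v,u,1)[:2] for u,v in np.argwhere(m)],np.float32);print('mat',cv2.minEnclosingCircle(P))
a,b=plane(c,305,124,61),plane(c,302.5,219,61);d=(a-b)/np.linalg.norm(a-b);x=np.cross(d,[0,0,1]);print(np.linalg.norm(a-b),(a+b)/2-47*x,x)
c=calibration('scene')
a,b=plane(c,310+240.5/7-.5,150+470/7-.5,1),plane(c,310+430/7-.5,150+450/7-.5,1);u=(b-a)/np.linalg.norm(b-a);x=np.cross(u,[0,0,1]);print((a+b)/2-47*x,np.linalg.norm(b-a))
E
```

```text
mat ((482.3774719238281, 312.2017517089844), 91.93075561523438)
95.75660927418967 [483.15672055 313.30529234  61.        ] [ 0.99296442  0.1184131  -0.        ]
[485.15130251 312.15027336   1.        ] 89.9610542242824
```

```bash
python3 - <<'E'
from h import *
go([420,100,215],down(np.radians(40)))
E
```

```text
row [-0.1891  0.      0.0004] [ 0.0116 -0.2797  0.6776] rows>= 3.5
```

```bash
python3 -m handwheel '[[-0.05,0,0,0,-0.07,0.17,0],[-0.19,0,0,0.01,-0.28,0.678,0],[-0.19,0,0,0.01,-0.28,0.678,0],[-0.19,0,0,0.01,-0.28,0.678,0],[-0.19,0,0,0.01,-0.28,0.678,0],[-0.19,0,0,0.01,-0.28,0.678,0]]';python3 - <<'E'
from h import *
st();go([383,-127,200],down(np.radians(77)))
E
```

```text
clock: 36.5
eef_pos: [419.9, 100.1, 214.7]
eef_rot: [-2.021, 1.568, -2.892]
wrist_force: [-0.3, -0.2, 0.1]
finger_gap: 0.6
t 36.5 pos [419.9 100.1 214.7] gap 0.6 F [-0.3 -0.2  0.1] j [ 0.15  0.03  1.83 -0.    1.28 -0.55]
toolx [-0.002 -0.001 -1.   ] tooly [ 0.765  0.644 -0.002]
row [-0.205  -0.0005  0.0005] [ 0.0496 -0.5814  0.4999] rows>= 3.7
```

```bash
python3 -m handwheel '[[-0.205,0,0,0,-0.58,0.5,0],[-0.205,0,0,0.05,-0.581,0.5,0],[-0.205,0,0,0.05,-0.581,0.5,0],[-0.205,0,0,0.05,-0.581,0.5,0],[-0.205,0,0,0.05,-0.581,0.5,0],[-0.205,0,0,0.05,-0.581,0.5,0],[-0.205,0,0,0.05,-0.581,0.5,0]]';python3 - <<'E'
from h import *
st();go([383,-127,78],down(np.radians(77)))
im=camera('top');cv2.imwrite('pics/t18.png',im[:,:,::-1]);im=camera('wrist');cv2.imwrite('pics/w18.png',im[:,:,::-1])
im=camera('scene');crop(im,120,140,330,270,3.8,'pics/s18.png')
E
```

```text
clock: 37.38
eef_pos: [383.5, -126.0, 199.6]
eef_rot: [-2.878, 1.568, -3.104]
wrist_force: [0.8, -0.5, -0.1]
finger_gap: 0.7
t 37.38 pos [ 383.5 -126.   199.6] gap 0.7 F [ 0.8 -0.5 -0.1] j [-0.41 -0.02  1.92 -0.    1.24 -1.75]
toolx [-0.003 -0.    -1.   ] tooly [ 0.225  0.974 -0.001]
row [-0.     -0.0009  0.0002] [ 4.053e-01 -3.400e-03  2.000e-04] rows>= 1.9
```

View pics/w18.png

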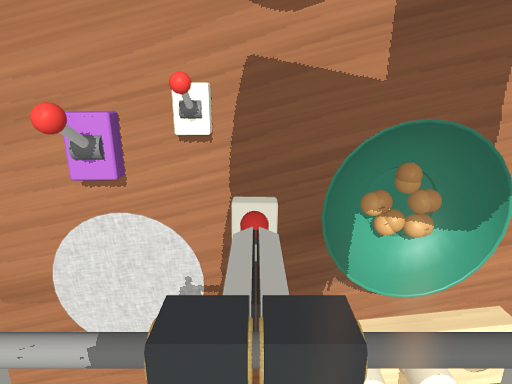

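View pics/s18.png

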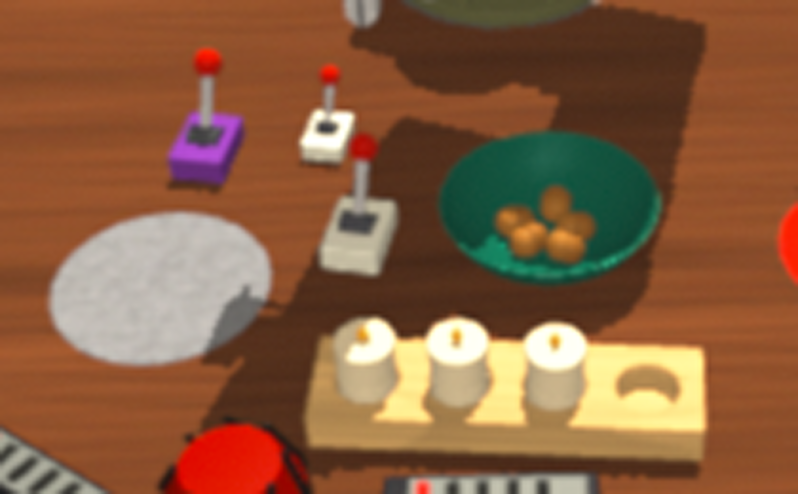

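View pics/t18.png

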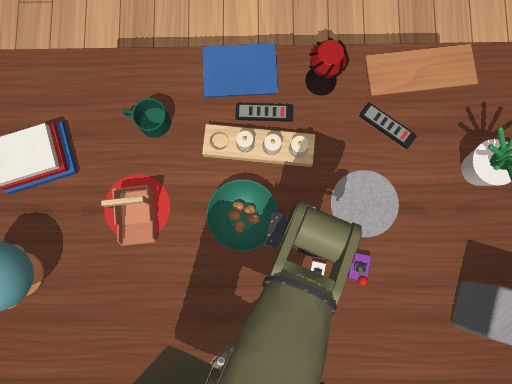

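All three candles are seated, the 5 nuts are in the bowl and the scoop is on its mat. Now the switch goes on.

```bash
python3 -m handwheel '[[0,0,0,0.2,0,0,0],[0,0,0,0.4,-0.003,0,0],[0,0,0,0.405,-0.003,0,0],[0,0,0,0.405,-0.003,0,0]]'; python3 -c "
from h import *
st();go([450+.975*14,-142.5-.222*14,78],down(np.radians(77)))"
```

```text
clock: 38.02
eef_pos: [384.0, -127.0, 80.2]
eef_rot: [-1.899, 1.569, -2.124]
wrist_force: [0.1, -0.4, 0.6]
finger_gap: 0.7
t 38.02 pos [ 384.  -127.    80.2] gap 0.7 F [ 0.1 -0.4  0.6] j [-0.41  0.16  2.05 -0.    0.94 -1.75]
toolx [-0.001 -0.001 -1.   ] tooly [ 0.223  0.975 -0.001]
row [ 0.0005 -0.0001  0.0004] [ 0.0072 -0.0011  0.2726] rows>= 1.3
```

```bash
python3 -m handwheel '[[0,0,0,0.005,0,0.06,0],[0,0,0,0.005,0,0.11,0],[0,0,0,0.005,0,0.16,0],[0,0,0,0.005,0,0.21,0],[0,0,0,0.005,0,0.25,0],[0,0,0,0.005,0,0.275,0],[0,0,0,0.005,0,0.275,0]]'; python3 -m handwheel '[[0,0,0,0,0,-0.05,0],[0,0,0,-0.1,0,-0.1,0],[0,0,0,-0.4,0,-0.2,0],[0,0,0,-0.45,0,-0.3,0],[0,0,0,-0.45,0,-0.3,0]]'; python3 - <<'E'
from h import *
st()
im=camera('scene');cv2.imwrite('pics/s19.png',im[:,:,::-1]);crop(im,170,140,310,270,5,'pics/s19c.png')
c=calibration('scene');u=np.array([.975,-.222,0])
for a in(-.5,.5): print(a,proj(c,np.array([450,-142.5,22])+70*(np.sin(a)*u+[0,0,np.cos(a)])))
h=cv2.cvtColor(im,cv2.COLOR_RGB2HSV);m=((h[...,0]<6)|(h[...,0]>175))&(h[...,1]>200)&(h[...,2]>120);m[:,250:]=0;print(blobs(m,15))
im=camera('top');cv2.imwrite('pics/t19.png',im[:,:,::-1])
E
```

```text
clock: 38.9
eef_pos: [460.7, -144.6, 79.2]
eef_rot: [-3.032, 1.559, 3.026]
wrist_force: [-34.8, 3.8, 20.1]
finger_gap: 0.4
clock: 39.52
eef_pos: [374.7, -124.9, 219.9]
eef_rot: [-2.216, 1.567, -2.441]
wrist_force: [-1.3, -0.3, -0.7]
finger_gap: 0.1
t 39.52 pos [ 374.7 -124.9  219.9] gap 0.1 F [-1.3 -0.3 -0.7] j [-0.41 -0.06  1.91 -0.    1.29 -1.76]
toolx [-0.003 -0.002 -1.   ] tooly [ 0.223  0.975 -0.003]
-0.5 [215.38306849 178.45103782]
0.5 [210.1465885  191.86869037]
[((np.float64(174.2), np.float64(155.7)), 39, (171, 153, 7, 7)), ((np.float64(206.2), np.float64(159.2)), 20, (204, 157, 5, 5)), ((np.float64(209.1), np.float64(191.3)), 40, (206, 188, 8, 7)), ((np.float64(181.1), np.float64(268.5)), 831, (165, 251, 35, 40))]
```

View pics/s19.png

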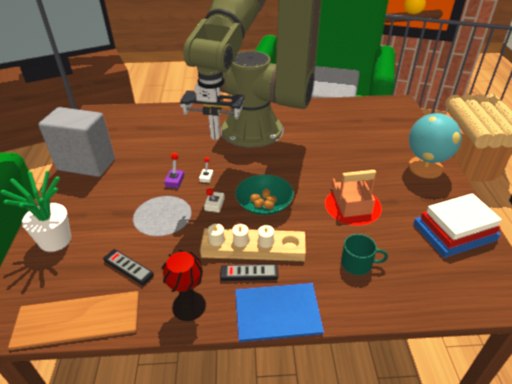

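View pics/s19c.png

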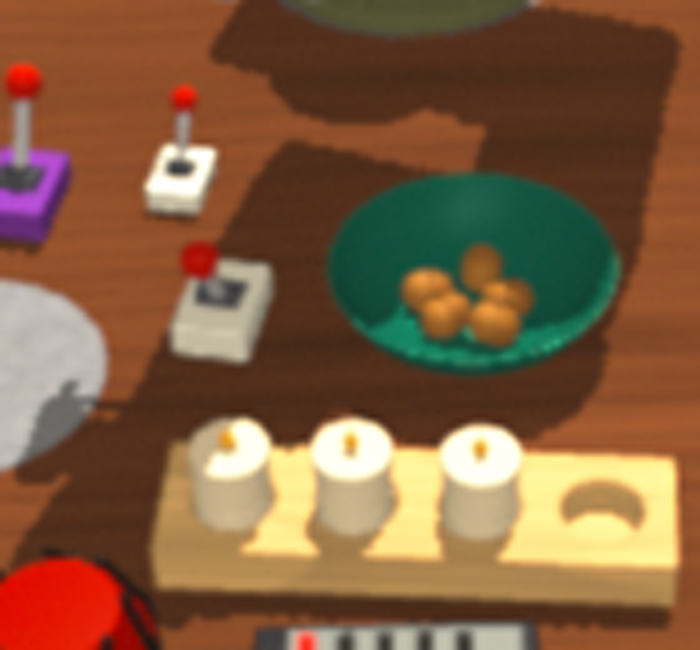

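View pics/t19.png

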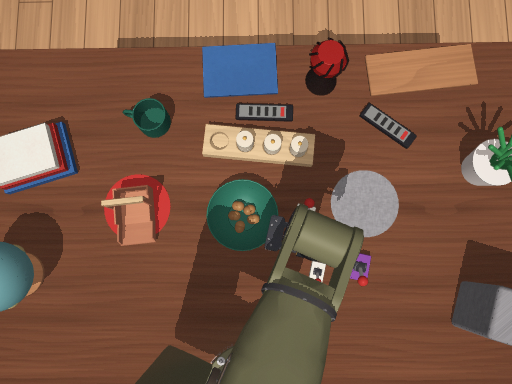

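```bash
python3 - <<'E'
from h import *
im=cv2.imread('pics/t19.png')[:,:,::-1];crop(im,195,115,325,175,6,'pics/t19c.png')
im=cv2.imread('pics/s19.png')[:,:,::-1];crop(im,195,215,315,265,6.5,'pics/s19d.png')
E
```

```text
(no output)
```

View pics/t19c.png

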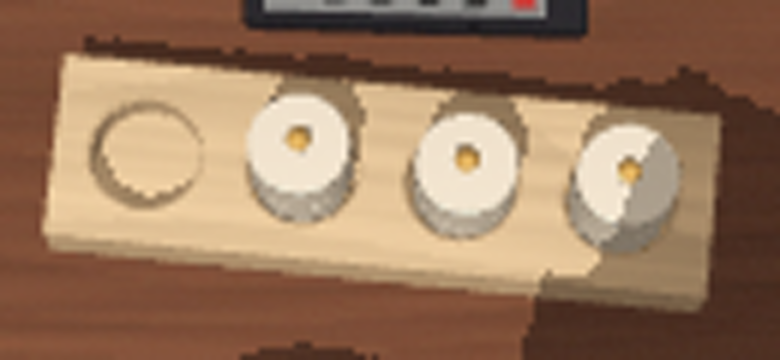

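View pics/s19d.png

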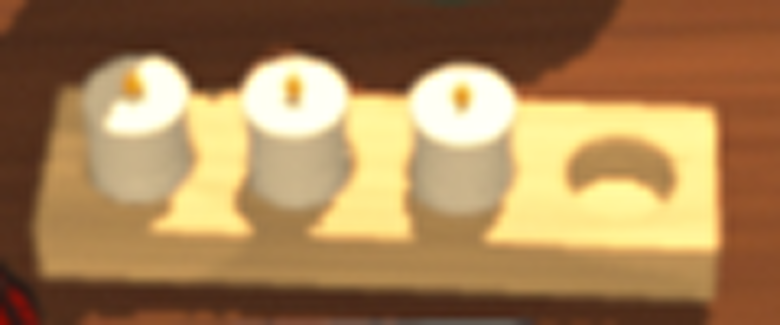

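```bash
python3 - <<'E'
from cell import order
print(order.sign_off())
E
```

```text
the job is handed in; nothing more can be done
None
```

The Advent centrepiece is set up and handed in at about 39.6 s on the robot's clock. `sign_off` gives no verdict, so the outcome rests on my own checks.

- **Switch off first:** I pushed the lever of the larger white switch box to off before touching any candle. The ball landed within 0.3 px of the predicted off position.
- **Candles:** There were three, and they now stand in bores 3, 2 and 1. Each stopped at its seated height within about 0.5 mm, with 7 to 15 N of bottoming force.
- **Walnuts:** I tipped the scoop over the bowl to 45 degrees and held it there for about 2.7 s. All five walnuts are in the bowl, and the scoop was empty in the last close view.
- **Scoop:** It is back level on the red mat. Two camera views put it about 1 to 2 mm from the mat's centre.
- **Switch on last:** The ball ended within about 1 px of both the predicted on position and where it stood at the start.
- **Bystanders:** I never went near the mug or the remotes. They look unmoved in the final pictures.

Two things were less clean:
- **Lever force:** The last push ran the lever into its stop with about 40 N at the wrist. It was through the fingers and well below the 120 N wrist limit.
- **Candle spacing:** In the final top view the spacing of the candle tops differs by about 1 px (2 to 3 mm). I put this down to the 2 mm play in the bores, because all three look upright and equally deep.

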